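# Gauge the fired plinth blocks and sort them by fit

## Task

Take the stepped pin gauge from its wooden stand and try it gently in the hole of each of the three plinth blocks where they stand on the ware board, going from the robot's left to its right and each time pushing it in as far as it will go. Put the gauge back upright and fully home in its stand. A block that refuses even the thin tip is too tight and goes in the orange tray; a block that swallows both steps down to the collar is too loose and goes in the blue tray; a block that takes the thin tip but stops the thick step is good and stays where it stands. Set blocks down gently, upright and flat on the tray floor beside the disc that is there, and leave everything else alone.

Things in the scene. Friction and masses are not known exactly. Their poses are not given: they have to be found in the camera images.
- block_a: One of three look-alike square plinth blocks, 50 x 50 x 44 mm high, 200 g, loose within 10 mm of a spot, cream top layer, dark below. Vertical through hole in the centre: mouth 22 mm wide and 8 mm deep in all; the bore below that ledge differs from block to block (9 to 20 mm: find it with the gauge). Origin: centre of underside; z up; sides along x and y.
- block_b: One of three look-alike square plinth blocks, 50 x 50 x 44 mm high, 200 g, loose within 10 mm of a spot, cream top layer, dark below. Vertical through hole in the centre: mouth 22 mm wide and 8 mm deep in all; the bore below that ledge differs from block to block (9 to 20 mm: find it with the gauge). Origin: centre of underside; z up; sides along x and y.
- block_c: One of three look-alike square plinth blocks, 50 x 50 x 44 mm high, 200 g, loose within 10 mm of a spot, cream top layer, dark below. Vertical through hole in the centre: mouth 22 mm wide and 8 mm deep in all; the bore below that ledge differs from block to block (9 to 20 mm: find it with the gauge). Origin: centre of underside; z up; sides along x and y.
- gauge: Stepped pin gauge, round, 90 mm long, 120 g, upright in its stand. From the tip up: thin step 12 mm diameter, 14 mm long (1 mm chamfer); thick step 17 mm diameter, 20 mm long; dark collar 30 mm diameter, 6 mm thick; red handle 22 mm diameter, 50 mm long. Origin: centre of the tip's end face, z towards the handle.
- gauge_grip (a point): Middle of the gauge's red handle, 65 mm from the tip. When tried, the tip stops about 8 mm below the block's top if the bore is too tight, about 22 mm if good, 34 mm (collar on the block) if too loose.
- gauge_stand: Dark wooden stand fixed to the table, 60 x 60 x 50 mm high, with a vertical hole of 22 mm diameter right through its centre. Origin at the centre of its underside. The gauge hangs in it by its collar, tip 16 mm above the table.
- ware_board: Plywood ware board fixed to the table, 84 mm (its x) x 260 mm (its y), 12 mm thick. Origin at the centre of its underside. The three blocks stand on it in a row along its y.
- spot1 (a point): Unmarked place 1 of 3 on the ware board's top, at the board's y = 90 mm; the robot's left-hand (+y) one, tried first. Each spot holds one block.
- spot2 (a point): Unmarked place 2 of 3 on the ware board's top, at the board's y = 0 mm; the middle one, tried second. Each spot holds one block.
- spot3 (a point): Unmarked place 3 of 3 on the ware board's top, at the board's y = -90 mm; the robot's right-hand (-y) one, tried last. Each spot holds one block.
- orange_tray: Low open orange plastic tray fixed to the table, 200 mm (its x) x 120 mm (its y) outside, 25 mm high, walls and floor 5 mm thick. Origin at the centre of its underside. It may lie on the robot's left or right. One grey disc already lies in it; along the tray's x there is room for a block on at least one side of it.
- blue_tray: Low open blue plastic tray fixed to the table, 200 mm (its x) x 120 mm (its y) outside, 25 mm high, walls and floor 5 mm thick. Origin at the centre of its underside. It may lie on the robot's left or right. One grey disc already lies in it; along the tray's x there is room for a block on at least one side of it.
- disc_1: Small grey stoneware disc, 42 mm across, 18 mm high, already sorted, lying in the orange tray. Origin at the centre of its underside. Not to be pushed about.
- disc_2: Small grey stoneware disc, 42 mm across, 18 mm high, already sorted, lying in the blue tray. Origin at the centre of its underside. Not to be pushed about.
- glaze_jar: Bystander: closed blue jar, 56 mm diameter, 75 mm high, upright. Origin at the centre of its underside. Leave alone.
- water_cup: Bystander: white ceramic cup, 64 mm diameter at the rim, 75 mm high, upright, empty. Origin at the centre of its underside. Leave alone.
- clay_spike: Bystander: slim clay cone, 36 mm diameter at the foot, 75 mm high, standing point up between stand and tray. Origin at the centre of its underside. Leave alone.
- ink_bottle: Bystander: small amber bottle with black cap, 34 mm diameter, 90 mm high, upright between stand and tray. Origin at the centre of its underside. Leave alone.
- clay_brush: Bystander: brush 170 mm long lying on the table beyond the ware board. Leave alone.
Mind the look-alikes: they are no part of the job. Leave any red look-alike of the block_a alone.

How it is judged:
By the outcome, as a careful person would: the job done as asked, in the order asked, and still so for the second after the job is handed in, with the robot touching nothing.
It also fails if it takes over 72 s, if anything falls off the work surface, if the arm or the gripper's body presses on something with over 40 N, if the wrist force passes 120 N, or if a joint passes its speed limit or range.

## Robot

A 6-joint arm with a two-finger parallel gripper is mounted at the origin on the work surface. World frame = base frame: x ahead of the robot, y to its left, z up, the work surface at z = 0. Lengths are in mm, angles in rad, forces in N, time in s.
With the tool pointing down it reaches from about 400 to 925 mm from the base axis. Payload 3.4 kg.
Tool frame: the origin (TCP) lies midway between the tips of the shut fingers; the grasp point (between the pads) lies 19 mm behind it; y points along the fingers, z is the direction in which the jaws open and shut, and the axes are right-handed (so a half turn about y gives the same grasp; the last joint's range is limited). The gripper opens to 85 mm and grips with 20 to 120 N. Pads are 22 mm wide; open, the fingers measure 114 mm over their backs; the gripper's body (76 mm by 85 mm) begins 54 mm behind the grasp point. The pads swing forward as they close: fully open they stand 13 mm farther back than shut.
Start: joints at [1.183, 0.307, 1.506, -0, 1.328, -0.073], TCP at [178.058, 546.742, 231.305] pointing down, gripper open.
Joint ranges: [-3.12, 3.12], [-1.05, 2.28], [0.14, 2.33], [-1.42, 4.57], [0.1, 2.73], [-2.68, 2.68]. Speed limits (rad/s): [2.57, 2.57, 3.14, 3.14, 3.14, 3.14].

## Interface

Orientations are given as a rotation vector (axis times angle).
In Python, from plant import arm gives the robot as it stands.
- The arm moves only by the tool drive_tool, never from a script. Its arguments are lists of equal length, an entry for each row: "offset": the shift along the tool's x, y, z in mm, a list of three; "delta_rot": the turn, a rotation vector about the tool's x, y, z in rad, a list of three. A call has 1 to 20 rows; each row shifts and turns the pose as measured when the row begins, along the tool's axes as they then stand; what a row does not reach is not made up. A row lasts 1/10 s, in which the tool goes at most 50 mm and 8.59 degrees, less where a joint would pass 70% of its speed; a pose out of reach is approached as far as the arm can. A call with a gripper value outside its range is refused whole. "grip" is the closure, from 0 (fully open) to 1 (shut), set as the call begins (left out, the last holds). The fingers move at their own pace and stop on an object; "newtons" is the grip in N (left out, the last holds). Time passes only in rows, so rows that do not move let the fingers close. It gives the time, the measured TCP pose, the force and the opening at its end, in the units of the state.
- arm.get_state(): the state, without advancing time (a new reading comes with each control period).
- arm.snapshot(name): name is "side" or "top" or "wrist"; returns a dict with "img" (400x640x3 uint8, blue, green, red), "z_map" (400x640 float32, mm along the optical axis (not along the pixel's ray), 0 where there is no reading), "K" (3x3 intrinsics, pixels), "xyz" and "attitude" of the camera in the world. Camera axes: x right, y down, z forward; pixel columns grow to the right and rows downward; lengths in mm; the calibration is good to about 2 mm. A picture is of the moment at which its call begins.
- arm.finish_job(): hands the job in, once; it reports no verdict.
The state is a dict: "clock": time; "qpos": joint angles; "dq": joint speeds; "tau": joint torques, N m; "tcp_pos": TCP position; "ee_rot": TCP orientation; "contact_force": force on the tool from outside, world axes, zero at the start; "ft_torque": the same for the moment, N m; "opening": finger opening in mm.
Only numpy, scipy, OpenCV 4.12 (cv2) and the standard library are available. Lean on these libraries where they do the work, as an engineer would, in place of code of your own. Each camera call takes 0.05 s, during which the arm holds its last target.

## Working session

There is one attempt and no reset: what is moved stays moved. The work goes in short steps, Python scripts to look and compute and a tool call to move; the robot and the scene stay as the last step left them, time stands still between calls to the robot, and variables do not carry over. Pictures are saved under pics/ and viewed, and the job is handed in when it is done.

Besides the shell and the picture viewer there is one more tool, called after ">>>" by a JSON object that holds its "method" and its "body". drive_tool: Moves the arm, as the interface text tells. Its arguments: {"type":"object","properties":{"offset":{"type":"array"},"delta_rot":{"type":"array"},"grip":{"type":"number"},"newtons":{"type":"number"}},"required":["offset","delta_rot"]}

```bash
ls; mkdir -p pics; python3 - <<'E'
from plant import arm
import cv2,pickle
print(arm.get_state())
for n in ("top","side"):
    s=arm.snapshot(n); pickle.dump(s,open(n+"0.pkl","wb")); cv2.imwrite(f"pics/{n}0.png",s["img"]); print(n,s["K"],s["xyz"],s["attitude"])
E
```

```text
pics
{'clock': 0.0, 'qpos': array([ 1.18247114e+00,  3.07559812e-01,  1.50768931e+00,  3.13867338e-07,
        1.32838262e+00, -7.34850955e-02]), 'dq': array([-8.80282471e-04,  3.93559698e-04,  7.78104702e-05, -8.49264940e-04,
        5.74944448e-05, -7.95417219e-05]), 'tau': array([-4.09543369e-03, -4.57554352e+01, -2.51914394e+01, -3.81646387e-04,
        1.35627942e-02,  2.39460585e-07]), 'tcp_pos': array([177.80571545, 546.0803258 , 230.38257938]), 'ee_rot': array([-1.55862477,  0.24752562, -0.24678943]), 'contact_force': array([ 0.43269759, -0.10278359,  1.2691476 ]), 'ft_torque': array([-0.00653765, -0.03478775, -0.02829961]), 'opening': 85.36411188096402}
top [[460.98965693   0.         319.69627229]
 [  0.         460.98965693 201.56154477]
 [  0.           0.           1.        ]] [ 435.83650168   -5.28343668 1254.99455438] [-2.17767582  2.12143902 -0.15797183]
side [[445.42423171   0.         315.02626362]
 [  0.         445.42423171 207.46123271]
 [  0.           0.           1.        ]] [404.11590724 949.50637396 857.58204107] [-0.26251523  2.7481775  -1.32046055]
```

View pics/top0.png

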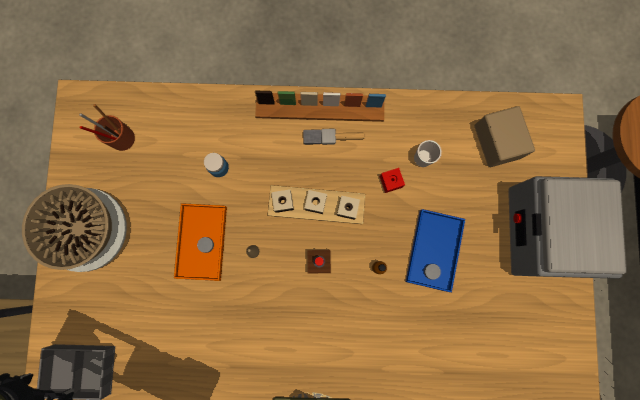

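View pics/side0.png

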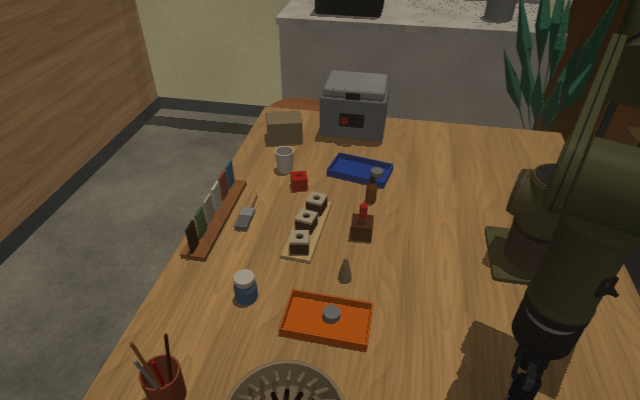

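```bash
cat > h.py <<'E'
import numpy as np,cv2,pickle
from scipy.spatial.transform import Rotation as R
def ld(n): return pickle.load(open(n,"rb"))
def at_z(s,u,v,z):
    K=s["K"];d=R.from_rotvec(s["attitude"]).apply([(u-K[0,2])/K[0,0],(v-K[1,2])/K[1,1],1])
    return s["xyz"]+d*(z-s["xyz"][2])/d[2]
def cloud(s):
    K=s["K"];v,u=np.mgrid[0:400,0:640];z=s["z_map"]
    p=np.stack([(u-K[0,2])/K[0,0]*z,(v-K[1,2])/K[1,1]*z,z],-1)
    return R.from_rotvec(s["attitude"]).apply(p.reshape(-1,3)).reshape(400,640,3)+s["xyz"]
def proj(s,p):
    c=R.from_rotvec(s["attitude"]).inv().apply(np.atleast_2d(p)-s["xyz"]);K=s["K"]
    return np.c_[c[:,0]/c[:,2]*K[0,0]+K[0,2],c[:,1]/c[:,2]*K[1,1]+K[1,2]]
def crop(s,u0,v0,u1,v1,k,fn): cv2.imwrite(fn,cv2.resize(s["img"][v0:v1,u0:u1],None,fx=k,fy=k,interpolation=cv2.INTER_CUBIC))
E
python3 - <<'E'
from h import *
s=ld("top0.pkl"); crop(s,260,160,420,280,5,"pics/c1.png")
crop(s,160,190,260,290,6,"pics/c2.png")
crop(s,370,195,470,295,6,"pics/c3.png")
c=cloud(s)
for u,v in [(230,300),(290,193),(320,193),(200,225),(340,230)]: print(c[v,u])
# block tops by height
m=(c[...,2]>45)&(c[...,2]<65)&(s["z_map"]>0)
n,l,st,ce=cv2.connectedComponentsWithStats(m.astype(np.uint8))
for i in range(1,n):
    if st[i,4]>30: print(st[i],c[l==i].mean(0),np.round(ce[i]))
E
```

```text
[344.38650315 223.14407433   2.10532623]
[628.33706009  70.29891492  55.30488036]
[630.26162298  -8.71820648  56.46933232]
[541.71937183 313.92123228   7.5128857 ]
[538.3589729  -65.80357282   4.40533676]
[257  97  17   4  40] [885.70439093 147.98794623  55.39118197] [265.  99.]
[279  98  17   4  41] [885.97990028  88.29589494  53.91050461] [287.  99.]
[301  98  16   4  48] [885.75091     29.8597635   54.36017595] [308. 100.]
[323  99  16   4  42] [885.75216388 -30.85817838  54.50397439] [331. 100.]
[345 100  17   3  41] [885.68703046 -90.81748921  55.21248193] [353. 101.]
[367 100  17   4  41] [ 885.62168755 -151.40061024   55.13191834] [375. 102.]
[479 118  23  46 168] [ 780.37780581 -455.26257283   55.26590401] [488. 142.]
[109 124  21  23  86] [763.15285916 523.57197812  55.23850074] [122. 139.]
[419 142  20  19  77] [ 760.59893114 -304.53891732   55.04024325] [432. 148.]
[416 151  15  14  33] [ 727.21568766 -274.94046647   54.80319679] [421. 160.]
[207 156  19  19  64] [692.35945964 261.90142243  50.37140678] [219. 168.]
[512 185   5  30  90] [ 628.32298021 -520.97048685   55.11858686] [514. 199.]
[  66  188   60   84 1294] [508.86330978 542.40361557  51.71605203] [107. 234.]
[271 189  22  22 346] [609.62117547  91.1707731   55.23708603] [282. 200.]
[304 190  23  23 328] [609.23277543   3.70297137  55.60372596] [315. 201.]
[337 196  23  23 361] [596.43029969 -83.18929773  54.80746404] [348. 207.]
[ 55 205  49  47 861] [526.13665771 618.82478738  61.64379657] [ 76. 226.]
[514 235   7  41 113] [ 474.80406762 -521.13582461   54.4504004 ] [516. 258.]
[247 247   8   8  34] [475.23758064 165.84834825  54.44151471] [251. 250.]
[307 250  24  24 478] [452.54916127  -9.32652285  50.6821311 ] [318. 261.]
[374 261  13  13  75] [ 440.4766084  -165.0851035    58.60698764] [379. 267.]
[ 37 347  71  53 838] [168.96213711 591.76437528  55.09937615] [ 74. 370.]
```

View pics/c1.png

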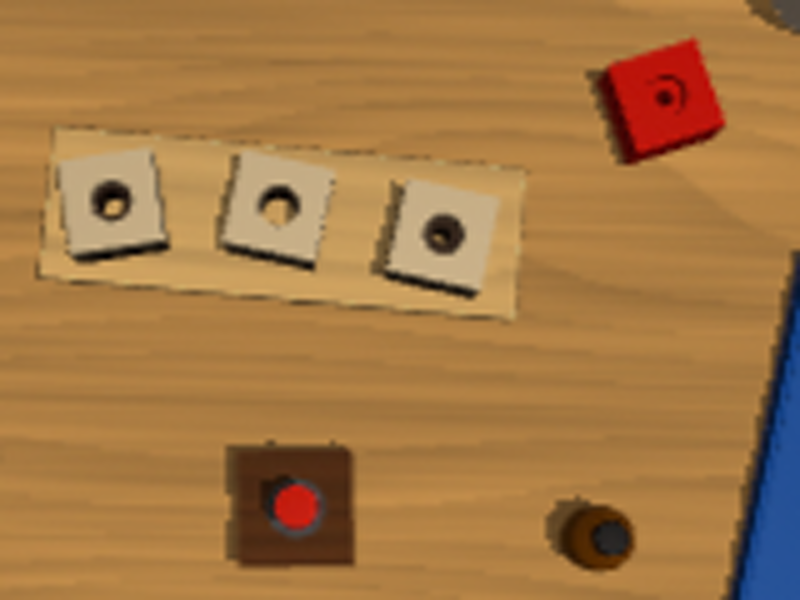

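View pics/c2.png

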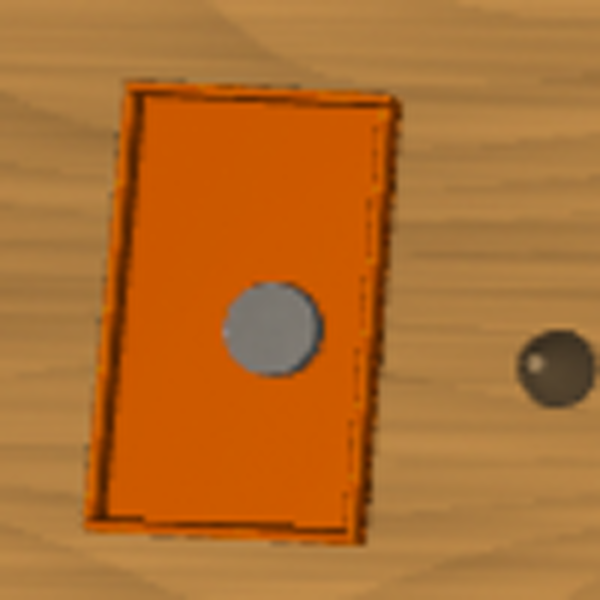

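View pics/c3.png

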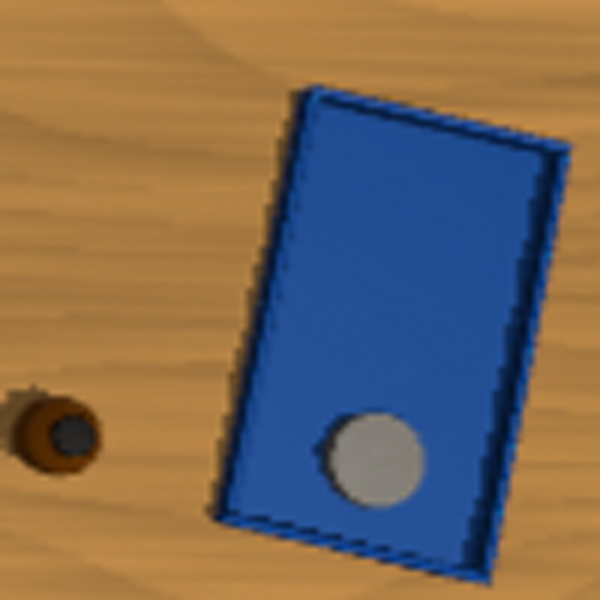

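```bash
python3 - <<'E'
from h import *
from plant import arm
s=arm.get_state(); print(R.from_rotvec(s["ee_rot"]).as_matrix().round(3))
t=ld("top0.pkl")
w=arm.snapshot("wrist"); print(w["xyz"],R.from_rotvec(w["attitude"]).as_matrix().round(3),w["K"]); cv2.imwrite("pics/w0.png",w["img"])
def P(c,u0,v0,k,pts,z):
    for u,v in pts: print(c,at_z(t,u0+(u+.5)/k-.5,v0+(v+.5)/k-.5,z).round(1))
P("holes",260,160,5,[(111,201),(279,205),(445,234)],56)
P("gauge",260,160,5,[(297,507)],106)
P("stand",260,160,5,[(228,447),(353,447),(354,565),(228,562)],50)
P("spike top",160,190,6,[(536,363)],75)
P("bottle",370,195,6,[(73,435)],90)
P("orange",160,190,6,[(127,83),(398,100),(364,542),(86,528)],25)
P("odisc",160,190,6,[(272,329)],23)
P("blue",370,195,6,[(307,90),(570,147),(490,581),(214,520)],25)
P("bdisc",370,195,6,[(377,460)],23)
P("A",260,160,5,[(60,162),(155,150),(167,240),(74,256)],56)
P("B",260,160,5,[(238,152),(334,175),(316,265),(222,244)],56)
P("C",260,160,5,[(403,182),(498,205),(477,293),(387,273)],56)
P("board",260,160,5,[(55,129),(524,171),(514,319),(38,277)],12)
E
```

```text
[[ 0.951 -0.001  0.31 ]
 [-0.31  -0.002  0.951]
 [-0.    -1.    -0.002]]
[116.3782717  566.33394297 372.64863166] [[ 0.309  0.918  0.247]
 [ 0.951 -0.298 -0.083]
 [-0.003  0.261 -0.965]] [[318.69231502   0.         322.65824197]
 [  0.         318.69231502 203.42133548]
 [  0.           0.           1.        ]]
holes [609.6  91.2  56. ]
holes [609.8   2.8  56. ]
holes [596.7 -84.7  56. ]
gauge [451.9 -10.5 106. ]
stand [482.8  26.   50. ]
stand [484.4 -39.1  50. ]
stand [423.8 -40.9  50. ]
stand [423.6  24.2  50. ]
spike top [475.3 168.4  75. ]
bottle [ 441.1 -168.    90. ]
orange [597.  364.7  25. ]
orange [592.5 243.1  25. ]
orange [397.1 247.3  25. ]
orange [400.  369.2  25. ]
odisc [489.  293.7  23. ]
blue [ 597.4 -281.1   25. ]
blue [ 574.8 -398.9   25. ]
blue [ 382.8 -360.2   25. ]
blue [ 406.1 -239.3   25. ]
bdisc [ 433.9 -311.6   23. ]
A [629.6 118.8  56. ]
A [637.3  69.   56. ]
A [589.7  61.   56. ]
A [580.  109.4  56. ]
B [637.4  25.2  56. ]
B [626.5 -25.7  56. ]
B [578.6 -17.4  56. ]
B [588.3  32.2  56. ]
C [623.8 -62.1  56. ]
C [ 612.9 -112.3   56. ]
C [ 566.1 -101.9   56. ]
C [575.3 -54.6  56. ]
board [654.9 126.8  12. ]
board [ 638.5 -130.2   12. ]
board [ 557.2 -125.7   12. ]
board [573.3 132.7  12. ]
```

View pics/w0.png

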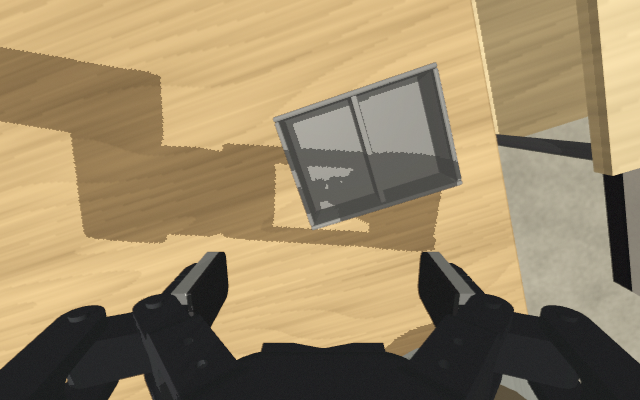

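```bash
cat >> h.py <<'E'
def rot(yaw):  # jaw (tool z) along yaw deg in world, pointing down
    a=np.radians(yaw); z=np.array([np.cos(a),np.sin(a),0]);y=np.array([0,0,-1.]);return R.from_matrix(np.c_[np.cross(y,z),y,z])
def plan(goal,yaw,n=None,st=None,vmax=45):
    """rows (tool axes) from measured pose to world goal / jaw yaw"""
    if st is None:
        from plant import arm; s=arm.get_state(); st=(s["tcp_pos"],R.from_rotvec(s["ee_rot"]))
    p,q=np.array(st[0]),st[1]; g=np.array(goal,float); G=rot(yaw)
    L=np.linalg.norm(g-p); rv=(q.inv()*G).as_rotvec(); 
    if n is None: n=int(max(1,np.ceil(L/vmax),np.ceil(np.degrees(np.linalg.norm(rv))/8)))
    O=[];D=[]
    for i in range(n):
        o=q.inv().apply((g-p)/(n-i)).round(1 if L<40 else 0); d=(q.inv()*G).as_rotvec()/(n-i); d=d.round(3)
        O.append(o.tolist());D.append(d.tolist()); p=p+q.apply(o); q=q*R.from_rotvec(d)
    print("n",n,"\noffset",O,"\nrot",D,"\nend",p.round(1)); return p,q
def snap(n,fn):
    from plant import arm
    s=arm.snapshot(n);pickle.dump(s,open(fn+".pkl","wb"));cv2.imwrite("pics/"+fn+".png",s["img"]);return s
def state():
    from plant import arm
    s=arm.get_state();m=R.from_rotvec(s["ee_rot"]).as_matrix();print("t",round(s["clock"],2),"tcp",s["tcp_pos"].round(1),"yaw",np.degrees(np.arctan2(m[1,2],m[0,2])).round(1),"down",m[:,1].round(3),"F",s["contact_force"].round(1),"open",round(s["opening"],1));return s
E
python3 -c "
from h import *
plan([530,20,225],0)"
```

```text
n 15 
offset [[33.0, 0.0, -26.0], [35.0, 0.0, -23.0], [37.0, 0.0, -20.0], [39.0, 1.0, -17.0], [40.0, 0.0, -14.0], [41.0, 1.0, -10.0], [42.0, 0.0, -7.0], [42.0, 1.0, -3.0], [42.0, 0.0, 0.0], [42.0, 1.0, 4.0], [42.0, 0.0, 7.0], [41.0, 1.0, 11.0], [40.0, 0.0, 14.0], [38.0, 1.0, 17.0], [37.0, 0.0, 20.0]] 
rot [[0.0, 0.084, 0.0], [0.0, 0.084, 0.0], [0.0, 0.084, 0.0], [0.0, 0.084, 0.0], [0.0, 0.084, 0.0], [0.0, 0.084, 0.0], [0.0, 0.084, 0.0], [0.0, 0.083, 0.0], [0.0, 0.084, 0.0], [0.0, 0.083, 0.0], [0.0, 0.084, 0.0], [0.0, 0.083, 0.0], [0.0, 0.084, 0.0], [0.0, 0.083, 0.001], [0.001, 0.084, 0.0]] 
end [529.8  20.1 225.1]
```

>>> {"method": "drive_tool", "body": {"offset": [[33,0,-26],[35,0,-23],[37,0,-20],[39,1,-17],[40,0,-14],[41,1,-10],[42,0,-7],[42,1,-3],[42,0,0],[42,1,4],[42,0,7],[41,1,11],[40,0,14],[38,1,17],[37,0,20],[0,0,0]], "delta_rot": [[0,0.084,0],[0,0.084,0],[0,0.084,0],[0,0.084,0],[0,0.084,0],[0,0.084,0],[0,0.084,0],[0,0.084,0],[0,0.084,0],[0,0.084,0],[0,0.084,0],[0,0.084,0],[0,0.084,0],[0,0.084,0],[0,0.084,0],[0,0,0]]}}

```text
clock: 1.75
tcp_pos: [529.8, -7.2, 220.6]
ee_rot: [-1.186, 1.246, -1.248]
contact_force: [-0.4, 0.8, 0.2]
opening: 85.4
```

```bash
python3 -c "
from h import *
s=snap('wrist','w1');state()
print(proj(s,[[609.6,91.2,56],[609.8,2.8,56],[596.7,-84.7,56],[452,-10,106]]))
"
```

```text
t 1.8 tcp [527.8  -5.2 220.3] yaw -2.8 down [-0.003 -0.    -1.   ] F [-0.7  0.9  0.6] open 85.2
[[404.72872739  74.10004193]
 [403.3876012  171.54993938]
 [389.47373818 255.16114884]
 [228.72387056 206.13887136]]
```

View pics/w1.png

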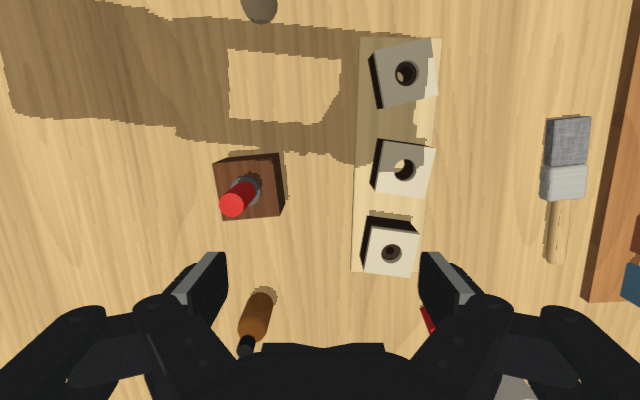

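```bash
python3 -c "
from h import *
s=ld('w1.pkl')
crop(s,350,30,450,155,4.8,'pics/w1a.png');crop(s,350,130,450,285,3.8,'pics/w1b.png');crop(s,200,140,300,230,6,'pics/w1c.png')
"
```

```text
(no output)
```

View pics/w1a.png

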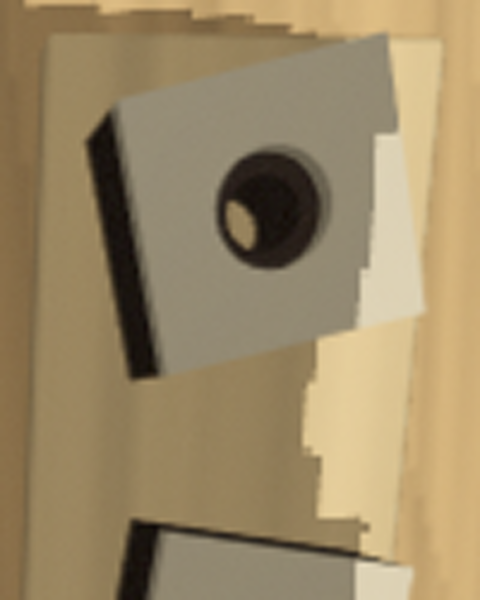

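View pics/w1b.png

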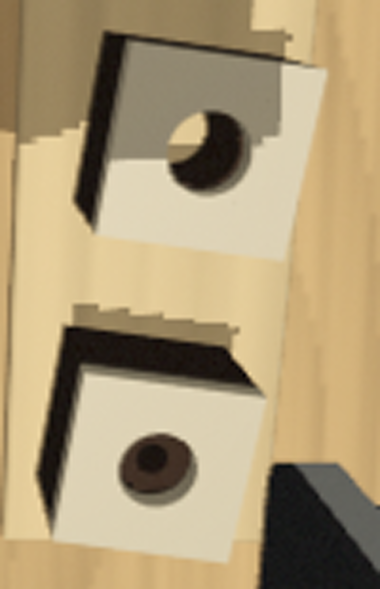

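View pics/w1c.png

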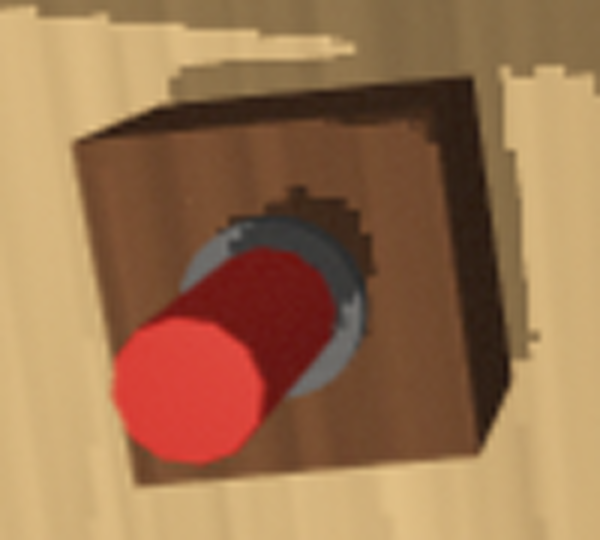

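```bash
python3 -c "
from h import *
t=ld('w1.pkl')
def P(c,u0,v0,k,pts,z):
    r=[at_z(t,u0+(u+.5)/k-.5,v0+(v+.5)/k-.5,z) for u,v in pts]
    r=np.array(r);print(c,r.round(1)[:,:2].tolist(),r.mean(0).round(1))
    if len(r)==4:
        for i in range(4): d=r[i]-r[i-1]; print('  edge',np.degrees(np.arctan2(d[1],d[0])).round(1),np.linalg.norm(d).round(1))
P('A',350,30,4.8,[(275,208)],56)
P('B',350,130,3.8,[(209,152)],56)
P('C',350,130,3.8,[(158,469)],56)
P('Ac',350,30,4.8,[(112,102),(388,36),(425,312),(160,377)],56)
P('Bc',350,130,3.8,[(127,38),(326,70),(283,261),(96,233)],56)
P('Cc',350,130,3.8,[(84,364),(265,397),(228,561),(53,540)],56)
P('g',200,140,6,[(189,391)],106)
P('collar',200,140,6,[(273,305)],56)
P('stand',200,140,6,[(75,142),(435,118),(482,455),(136,485)],50)
"
```

```text
A [[611.5, 92.1]] [611.5  92.1  56. ]
B [[611.0, 4.6]] [611.    4.6  56. ]
C [[598.5, -82.4]] [598.5 -82.4  56. ]
Ac [[581.3, 111.8], [631.5, 120.3], [640.3, 72.2], [590.0, 62.9]] [610.8  91.8  56. ]
  edge 100.1 49.7
  edge 9.6 50.9
  edge -79.6 48.9
  edge -169.5 51.1
Bc [[590.1, 34.3], [639.9, 23.9], [630.8, -25.1], [582.0, -15.1]] [610.7   4.5  56. ]
  edge 80.7 50.1
  edge -11.8 50.9
  edge -100.6 49.8
  edge 168.4 49.7
Cc [[578.6, -50.9], [627.2, -62.8], [618.2, -111.3], [569.4, -102.4]] [598.3 -81.9  56. ]
  edge 79.9 52.3
  edge -13.7 50.0
  edge -100.4 49.3
  edge 169.6 49.7
g [[454.1, -8.9]] [454.1  -8.9 106. ]
collar [[454.1, -8.1]] [454.1  -8.1  56. ]
stand [[423.3, 19.5], [482.6, 20.4], [485.3, -37.4], [425.4, -39.8]] [454.1  -9.3  50. ]
  edge 92.0 59.4
  edge 0.9 59.3
  edge -87.3 57.9
  edge -177.7 60.0
```

```bash
python3 -c "
from h import *
st=plan([453,-9.5,132],0,n=4)
plan([453,-9.5,62],0,n=4,st=st)"
```

```text
n 4 
offset [[2.0, 22.0, -19.0], [2.0, 22.0, -18.0], [1.0, 22.0, -19.0], [2.0, 22.0, -19.0]] 
rot [[0.001, -0.012, 0.0], [0.001, -0.013, 0.0], [0.001, -0.012, 0.0], [0.0, -0.013, 0.0]] 
end [452.5  -9.9 132.4]
n 4 
offset [[-0.0, 18.0, 0.0], [-0.0, 17.0, 0.0], [-0.0, 18.0, 0.0], [-0.0, 17.0, 0.0]] 
rot [[0.0, 0.0, 0.0], [0.0, 0.0, 0.0], [0.0, 0.0, 0.0], [0.0, 0.0, 0.0]] 
end [452.5  -9.9  62.4]
```

>>> {"method": "drive_tool", "body": {"offset": [[2,22,-19],[2,22,-18],[1,22,-19],[2,22,-19],[0,0,0]], "delta_rot": [[0,-0.012,0],[0,-0.012,0],[0,-0.012,0],[0,-0.012,0],[0,0,0]]}}

```text
clock: 2.3
tcp_pos: [446.9, -5.9, 129.5]
ee_rot: [-1.213, 1.211, -1.2]
contact_force: [-0.0, 0.0, -0.4]
opening: 85.3
```

```bash
python3 -c "
from h import *
state();plan([453,-9.5,62],0,n=4)"
```

```text
t 2.3 tcp [446.9  -5.9 129.5] yaw 0.3 down [-0.005  0.003 -1.   ] F [-0.   0.  -0.4] open 85.3
n 4 
offset [[1.0, 17.0, 2.0], [1.0, 17.0, 1.0], [1.0, 17.0, 2.0], [1.0, 17.0, 1.0]] 
rot [[0.001, 0.001, -0.001], [0.001, 0.001, -0.001], [0.002, 0.002, -0.001], [0.001, 0.001, -0.0]] 
end [452.7  -9.8  61.5]
```

>>> {"method": "drive_tool", "body": {"offset": [[1,10,2],[1,20,2],[1,20,1],[0,10,0],[0,4,0],[0,0,0]], "delta_rot": [[0,0,0],[0,0,0],[0,0,0],[0,0,0],[0,0,0],[0,0,0]]}}

```text
clock: 2.9
tcp_pos: [462.1, -6.4, 67.2]
ee_rot: [-1.204, 1.197, -1.205]
contact_force: [-0.3, -0.3, -0.6]
opening: 85.1
```

```bash
python3 -c "
from h import *
state();s=snap('wrist','w2');print(proj(s,[[453,-9.5,106]]))"
```

```text
t 2.9 tcp [462.1  -6.4  67.2] yaw 0.5 down [ 0.01   0.003 -1.   ] F [-0.3 -0.3 -0.6] open 85.1
[[295.70820936 309.00049409]]
```

View pics/w2.png

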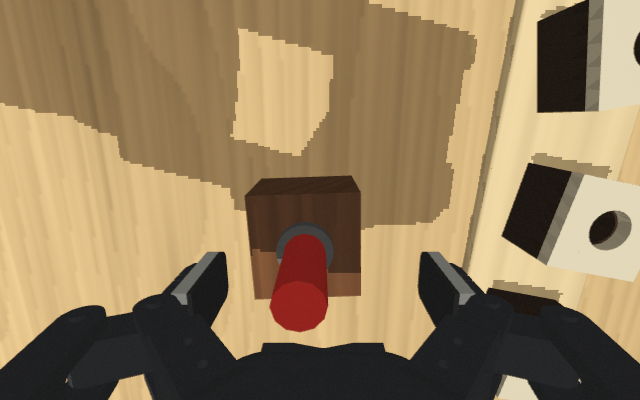

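>>> {"method": "drive_tool", "body": {"offset": [[2,3,-5],[1,2,-3],[0,0,0],[0,0,0]], "delta_rot": [[0,0,0],[0,0,0],[0,0,0],[0,0,0]]}}

```text
clock: 3.35
tcp_pos: [455.3, -9.9, 64.0]
ee_rot: [-1.201, 1.193, -1.207]
contact_force: [0.4, 0.9, -1.3]
opening: 85.2
```

```bash
python3 -c "
from h import *
from plant import arm
for i in range(4): state()
s=snap('wrist','w3');state();print(proj(s,[[453,-9.5,106]]));crop(s,200,150,440,350,3.3,'pics/w3c.png')"
```

```text
t 3.35 tcp [455.3  -9.9  64. ] yaw 0.5 down [ 0.014  0.002 -1.   ] F [ 0.4  0.9 -1.3] open 85.2
t 3.35 tcp [455.3  -9.9  64. ] yaw 0.5 down [ 0.014  0.002 -1.   ] F [ 0.4  0.9 -1.3] open 85.2
t 3.35 tcp [455.3  -9.9  64. ] yaw 0.5 down [ 0.014  0.002 -1.   ] F [ 0.4  0.9 -1.3] open 85.2
t 3.35 tcp [455.3  -9.9  64. ] yaw 0.5 down [ 0.014  0.002 -1.   ] F [ 0.4  0.9 -1.3] open 85.2
t 3.4 tcp [455.2  -9.9  64. ] yaw 0.5 down [ 0.014  0.002 -1.   ] F [-0.3  0.   0.7] open 85.6
[[314.72599665 305.71723367]]
```

View pics/w3c.png

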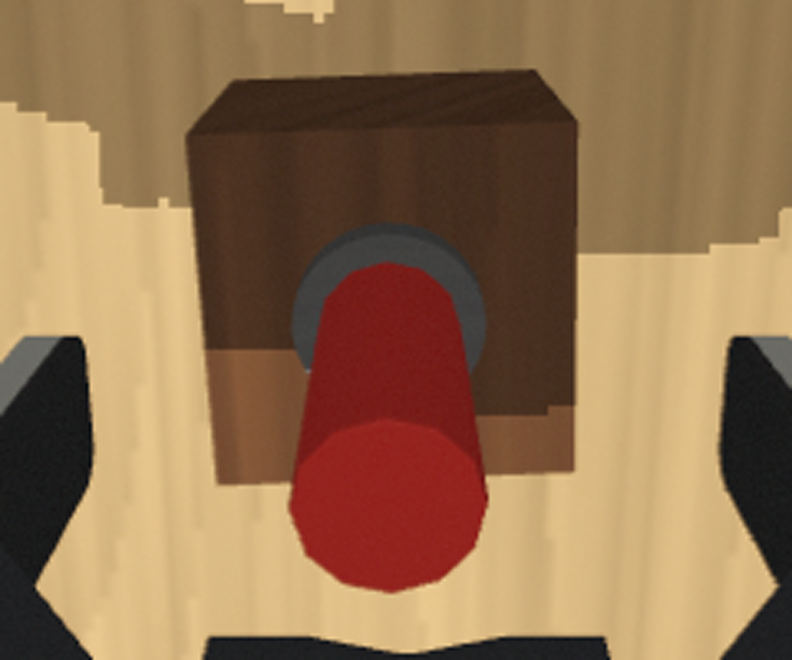

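```bash
python3 -c "
from h import *
s=ld('w3.pkl');print(at_z(s,200+389.5/3.3-.5,150+505.5/3.3-.5,106))
plan([454.2,-9.3,63],0,n=1)"
```

```text
[453.99244823  -8.27613156 106.        ]
n 1 
offset [[-0.6, 1.0, -1.0]] 
rot [[-0.014, 0.009, -0.002]] 
end [454.2  -9.3  63. ]
```

>>> {"method": "drive_tool", "body": {"offset": [[-0.6,1,-1],[0,0,0]], "delta_rot": [[-0.014,0.009,-0.002],[0,0,0]]}}

```text
clock: 3.6
tcp_pos: [454.4, -9.4, 63.3]
ee_rot: [-1.209, 1.21, -1.21]
contact_force: [-0.3, -0.6, -0.5]
opening: 85.5
```

```bash
python3 -c "
from h import *
state();plan([454.2,-9.2,63],0,n=1)"
```

```text
t 3.6 tcp [454.4  -9.4  63.3] yaw -0.1 down [-0.  0. -1.] F [-0.3 -0.6 -0.5] open 85.5
n 1 
offset [[-0.2, 0.3, -0.2]] 
rot [[0.0, -0.001, -0.0]] 
end [454.2  -9.2  63. ]
```

>>> {"method": "drive_tool", "body": {"offset": [[0,0,0],[0,0,0],[0,0,0],[0,0,0],[0,0,0],[0,0,0]], "delta_rot": [[0,0,0],[0,0,0],[0,0,0],[0,0,0],[0,0,0],[0,0,0]], "grip": 1, "newtons": 60}}

```text
clock: 4.2
tcp_pos: [454.5, -9.3, 63.4]
ee_rot: [-1.209, 1.21, -1.21]
contact_force: [-0.3, -0.6, -0.5]
opening: 20.7
```

```bash
python3 -c "
from h import *
state();s=snap('wrist','w4');crop(s,200,150,440,350,3.3,'pics/w4c.png')"
```

```text
t 4.2 tcp [454.5  -9.3  63.4] yaw -0.0 down [-0.  0. -1.] F [-0.3 -0.6 -0.5] open 20.7
```

View pics/w4c.png

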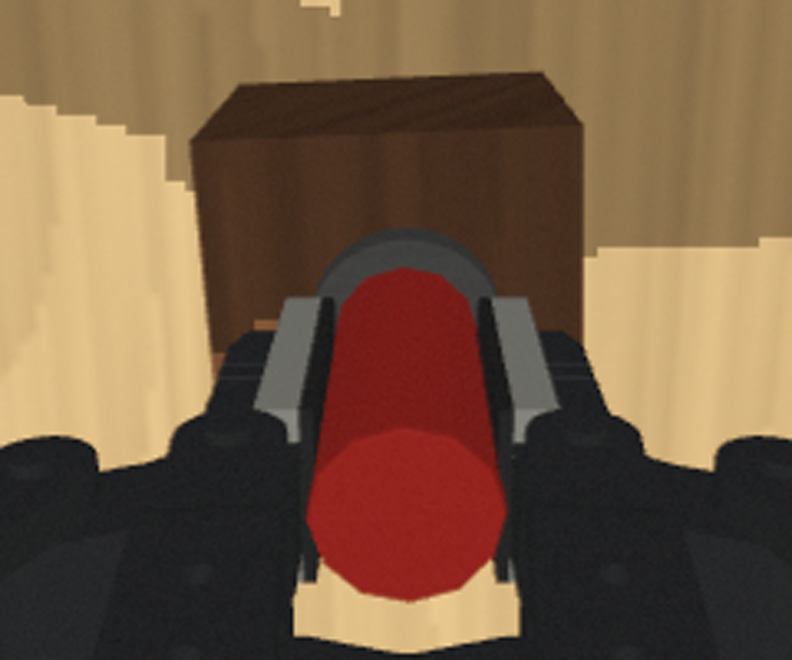

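>>> {"method": "drive_tool", "body": {"offset": [[0,-8,0],[0,-22,0],[0,-20,0],[0,-8,0],[-10,-2,15],[-22,0,34],[-24,0,37],[-22,0,34],[-14,0,22],[-5,0,8],[0,0,0]], "delta_rot": [[0,0,0],[0,0,0],[0,0,0],[0,0,0],[0,0,0],[0,0,0],[0,0,0],[0,0,0],[0,0,0],[0,0,0],[0,0,0]]}}

```text
clock: 5.35
tcp_pos: [605.7, 90.7, 124.0]
ee_rot: [-1.212, 1.215, -1.208]
contact_force: [-0.7, 0.1, -2.1]
opening: 20.6
```

```bash
python3 -c "
from h import *
state();plan([611,92,123],0,n=2)"
```

```text
t 5.35 tcp [605.7  90.7 124. ] yaw -0.1 down [-0.006  0.    -1.   ] F [-0.7  0.1 -2.1] open 20.6
n 2 
offset [[-0.6, 0.5, 2.7], [-0.7, 0.5, 2.6]] 
rot [[0.003, -0.001, -0.0], [0.003, -0.002, -0.0]] 
end [611.  92. 123.]
```

>>> {"method": "drive_tool", "body": {"offset": [[-0.6,0.5,3],[-0.6,0.5,2],[0,0,0],[0,0,0]], "delta_rot": [[0.003,0,0],[0.003,0,0],[0,0,0],[0,0,0]]}}

```text
clock: 5.75
tcp_pos: [605.5, 89.2, 122.0]
ee_rot: [-1.213, 1.216, -1.211]
contact_force: [-0.1, 0.2, -0.6]
opening: 20.3
```

```bash
python3 -c "
from h import *
state();s=snap('wrist','w5');crop(s,200,100,440,350,3.2,'pics/w5c.png');snap('side','s5');snap('top','t5')"
```

```text
t 5.75 tcp [605.5  89.2 122. ] yaw -0.2 down [-0.006 -0.002 -1.   ] F [-0.1  0.2 -0.6] open 20.3
```

View pics/w5c.png

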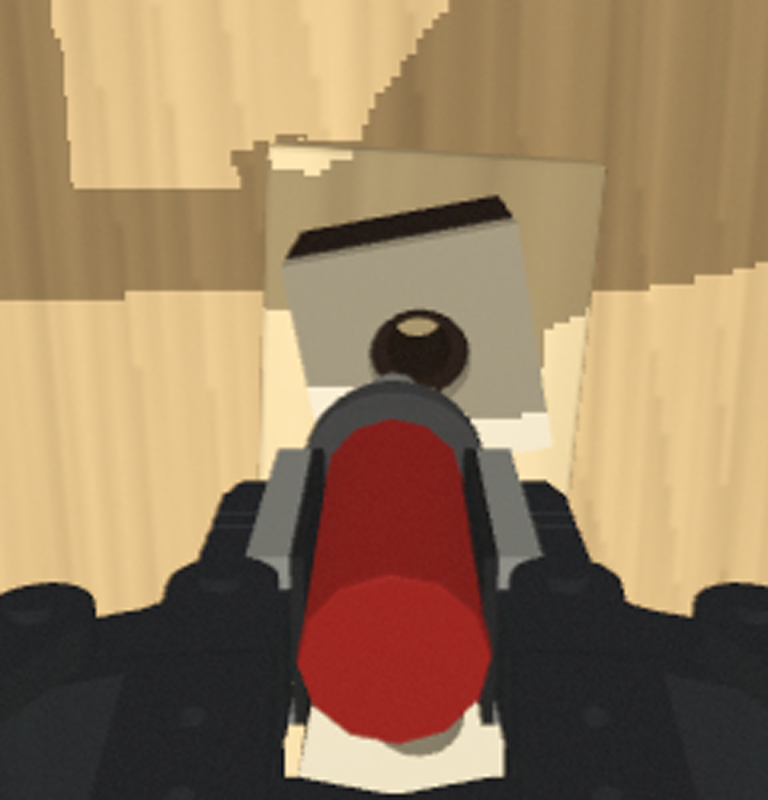

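View pics/s5.png

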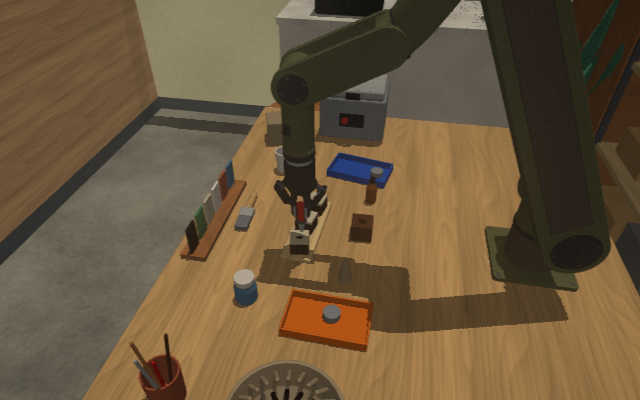

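```bash
python3 -c "
from h import *
s=ld('w5.pkl');print(at_z(s,200+420/3.2-.5,100+354/3.2-.5,56))
plan([611,92,123],0,n=1)"
```

```text
[611.70646257  93.36882456  56.        ]
n 1 
offset [[-2.6, -0.9, 5.0]] 
rot [[0.005, -0.004, 0.001]] 
end [611.  92. 123.]
```

>>> {"method": "drive_tool", "body": {"offset": [[-3.2,-1,5.3],[0,0,0],[0,0,0]], "delta_rot": [[0.005,-0.004,0.001],[0,0,0],[0,0,0]]}}

```text
clock: 6.2
tcp_pos: [611.9, 92.7, 123.7]
ee_rot: [-1.209, 1.209, -1.21]
contact_force: [-0.4, 1.1, -1.0]
opening: 20.6
```

```bash
python3 -c "
from h import *
state();s=snap('wrist','w6');crop(s,200,100,440,350,3.2,'pics/w6c.png');s=snap('top','t6');crop(s,240,150,400,290,5,'pics/t6c.png')"
```

```text
t 6.2 tcp [611.9  92.7 123.7] yaw -0.0 down [ 0.001 -0.    -1.   ] F [-0.4  1.1 -1. ] open 20.6
```

View pics/w6c.png

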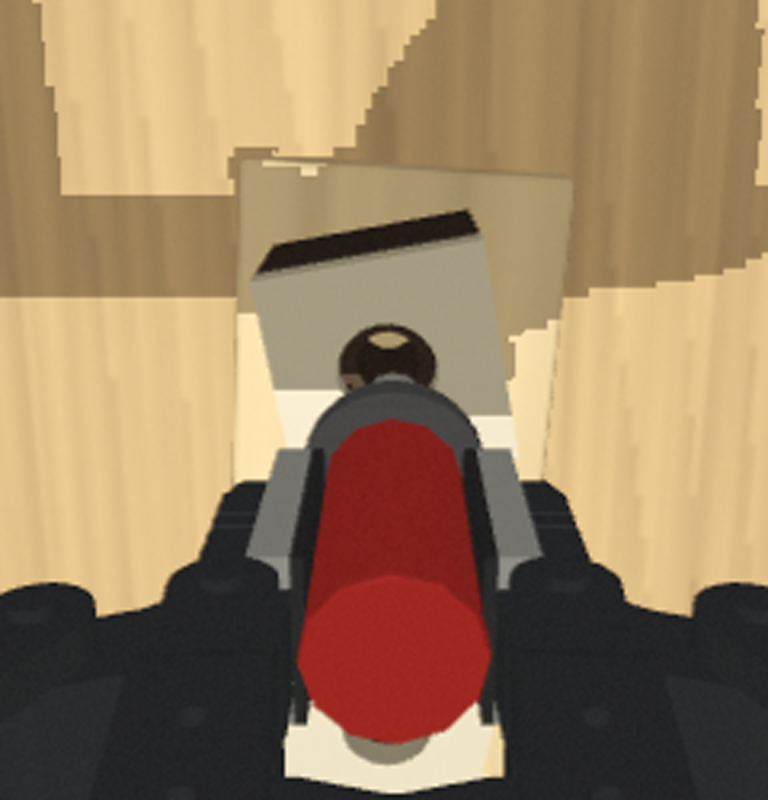

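>>> {"method": "drive_tool", "body": {"offset": [[0,0,-1.2],[0,0,0],[0,8,0],[0,8,0],[0,4,0],[0,0,0]], "delta_rot": [[0,0,0],[0,0,0],[0,0,0],[0,0,0],[0,0,0],[0,0,0]]}}

```text
clock: 6.9
tcp_pos: [610.1, 92.8, 101.3]
ee_rot: [-1.21, 1.209, -1.209]
contact_force: [0.1, 0.1, 0.0]
opening: 20.7
```

```bash
python3 -c "
from h import *
state();plan([610.7,92.6,100],0,n=1)"
```

```text
t 6.9 tcp [610.1  92.8 101.3] yaw -0.0 down [-0. -0. -1.] F [0.1 0.1 0. ] open 20.7
n 1 
offset [[0.2, 1.3, 0.6]] 
rot [[0.0, -0.0, 0.0]] 
end [610.7  92.6 100. ]
```

>>> {"method": "drive_tool", "body": {"offset": [[0.1,2,0.6],[0,3,0],[0,3,0],[0,3,0],[0,0,0]], "delta_rot": [[0,0,0],[0,0,0],[0,0,0],[0,0,0],[0,0,0]]}}

```text
clock: 7.4
tcp_pos: [610.8, 92.6, 89.0]
ee_rot: [-1.21, 1.21, -1.209]
contact_force: [-0.6, -0.5, -1.8]
opening: 20.9
```

```bash
python3 -c "
from h import *
state();plan([610.7,92.6,100],0,n=1)"
```

```text
t 7.4 tcp [610.8  92.6  89. ] yaw -0.0 down [-0.001 -0.    -1.   ] F [-0.6 -0.5 -1.8] open 20.9
n 1 
offset [[-0.0, -11.0, -0.1]] 
rot [[0.001, -0.0, 0.0]] 
end [610.7  92.6 100. ]
```

>>> {"method": "drive_tool", "body": {"offset": [[0,3,0],[0,3,0],[0,2,0],[0,2,0],[0,0,0]], "delta_rot": [[0,0,0],[0,0,0],[0,0,0],[0,0,0],[0,0,0]]}}

```text
clock: 7.9
tcp_pos: [611.6, 92.7, 81.9]
ee_rot: [-1.208, 1.207, -1.21]
contact_force: [0.4, -0.5, -0.5]
opening: 20.4
```

```bash
python3 -c "
from h import *
state()"
```

```text
t 7.9 tcp [611.6  92.7  81.9] yaw -0.0 down [ 0.002 -0.    -1.   ] F [ 0.4 -0.5 -0.5] open 20.4
```

>>> {"method": "drive_tool", "body": {"offset": [[0,3,-0.5],[0,3,0],[0,3,0]], "delta_rot": [[0,0,0],[0,0,0],[0,0,0]]}}

```text
clock: 8.2
tcp_pos: [611.9, 92.6, 81.1]
ee_rot: [-1.204, 1.204, -1.212]
contact_force: [-5.8, 0.5, 18.9]
opening: 20.9
```

```bash
python3 -c "
from h import *
state();s=snap('wrist','w7');crop(s,200,100,440,350,3.2,'pics/w7c.png')"
```

```text
t 8.2 tcp [611.9  92.6  81.1] yaw 0.0 down [ 0.007 -0.    -1.   ] F [-5.8  0.5 18.9] open 20.9
```

View pics/w7c.png

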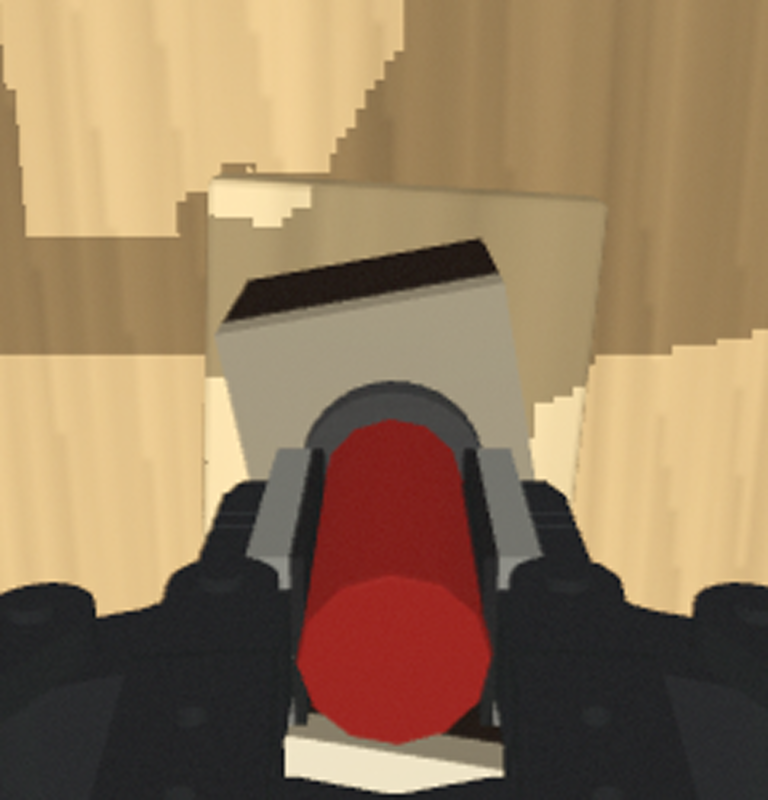

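>>> {"method": "drive_tool", "body": {"offset": [[0,-3,-0.5],[0,-10,0],[0,-15,0],[0,-9,0],[5,-2,0],[20,0,0],[30,0,0],[20,0,0],[6,0,0],[0,0,0],[0,0,0]], "delta_rot": [[0,0,0],[0.006,0,0],[0,0,0],[0,0,0],[0,0,0],[0,0,0],[0,0,0],[0,0,0],[0,0,0],[0,0,0],[0,0,0]]}}

```text
clock: 9.35
tcp_pos: [610.6, 9.1, 120.5]
ee_rot: [-1.2, 1.198, -1.214]
contact_force: [0.2, -0.1, -1.0]
opening: 20.4
```

```bash
python3 -c "
from h import *
state();plan([610.7,4.8,122],0,n=1)"
```

```text
t 9.35 tcp [610.6   9.1 120.5] yaw 0.1 down [ 0.013  0.    -1.   ] F [ 0.2 -0.1 -1. ] open 20.4
n 1 
offset [[4.3, -1.5, 0.1]] 
rot [[-0.013, 0.002, -0.0]] 
end [610.7   4.8 122. ]
```

>>> {"method": "drive_tool", "body": {"offset": [[4.3,-1.5,0.1],[0,0,0],[0,0,0]], "delta_rot": [[-0.013,0.002,0],[0,0,0],[0,0,0]]}}

```text
clock: 9.65
tcp_pos: [610.7, 6.7, 121.7]
ee_rot: [-1.21, 1.21, -1.207]
contact_force: [-0.1, 0.2, -1.6]
opening: 20.9
```

```bash
python3 -c "
from h import *
state();s=snap('wrist','w8');crop(s,200,100,440,350,3.2,'pics/w8c.png')"
```

```text
t 9.65 tcp [610.7   6.7 121.7] yaw 0.1 down [-0.001  0.001 -1.   ] F [-0.1  0.2 -1.6] open 20.9
```

View pics/w8c.png

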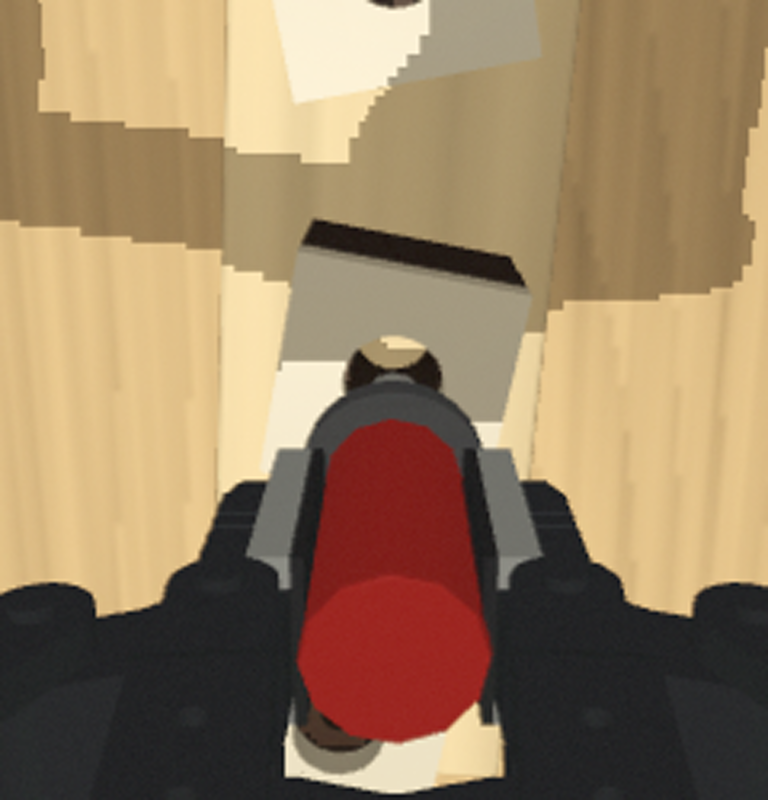

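>>> {"method": "drive_tool", "body": {"offset": [[2,0,0],[0,0,0],[0,8,0],[0,8,0],[0,4,0],[0,0,0]], "delta_rot": [[0,0,0],[0,0,0],[0,0,0],[0,0,0],[0,0,0],[0,0,0]]}}

```text
clock: 10.3
tcp_pos: [610.4, 5.5, 99.7]
ee_rot: [-1.211, 1.209, -1.205]
contact_force: [0.3, 0.1, -1.6]
opening: 20.7
```

```bash
python3 -c "
from h import *
state();plan([610.7,4.8,96],0,n=1)"
```

```text
t 10.3 tcp [610.4   5.5  99.7] yaw 0.2 down [-0.001  0.001 -1.   ] F [ 0.3  0.1 -1.6] open 20.7
n 1 
offset [[0.7, 3.7, 0.3]] 
rot [[0.001, 0.003, -0.001]] 
end [610.7   4.8  96. ]
```

>>> {"method": "drive_tool", "body": {"offset": [[0.7,3,0.3],[0,3,0],[0,3,0],[0,3,0],[0,0,0]], "delta_rot": [[0,0.003,0],[0,0,0],[0,0,0],[0,0,0],[0,0,0]]}}

```text
clock: 10.8
tcp_pos: [610.6, 4.6, 86.4]
ee_rot: [-1.209, 1.212, -1.208]
contact_force: [-0.3, -0.4, -1.1]
opening: 20.6
```

```bash
python3 -c "
from h import *
state();plan([610.7,4.8,80],0,n=1)"
```

```text
t 10.8 tcp [610.6   4.6  86.4] yaw -0.0 down [-0.002  0.001 -1.   ] F [-0.3 -0.4 -1.1] open 20.6
n 1 
offset [[-0.1, 6.4, 0.1]] 
rot [[0.002, -0.001, -0.001]] 
end [610.7   4.8  80. ]
```

>>> {"method": "drive_tool", "body": {"offset": [[0,3,0],[0,3,0],[0,3,0],[0,2,0]], "delta_rot": [[0,0,0],[0,0,0],[0,0,0],[0,0,0]]}}

```text
clock: 11.2
tcp_pos: [611.1, 4.6, 75.0]
ee_rot: [-1.208, 1.211, -1.208]
contact_force: [-0.9, -0.1, -1.7]
opening: 20.8
```

>>> {"method": "drive_tool", "body": {"offset": [[0,3,-0.3],[0,2,0],[0,2,0],[0,2,0],[0,2,0]], "delta_rot": [[0,0,0],[0,0,0],[0,0,0],[0,0,0],[0,0,0]]}}

```text
clock: 11.7
tcp_pos: [610.8, 4.7, 69.3]
ee_rot: [-1.207, 1.209, -1.209]
contact_force: [-3.9, 0.0, 11.0]
opening: 21.1
```

```bash
python3 -c "
from h import *
state();s=snap('wrist','w9');crop(s,200,100,440,350,3.2,'pics/w9c.png')"
```

```text
t 11.7 tcp [610.8   4.7  69.3] yaw -0.0 down [ 0.001  0.001 -1.   ] F [-3.9  0.  11. ] open 21.1
```

View pics/w9c.png

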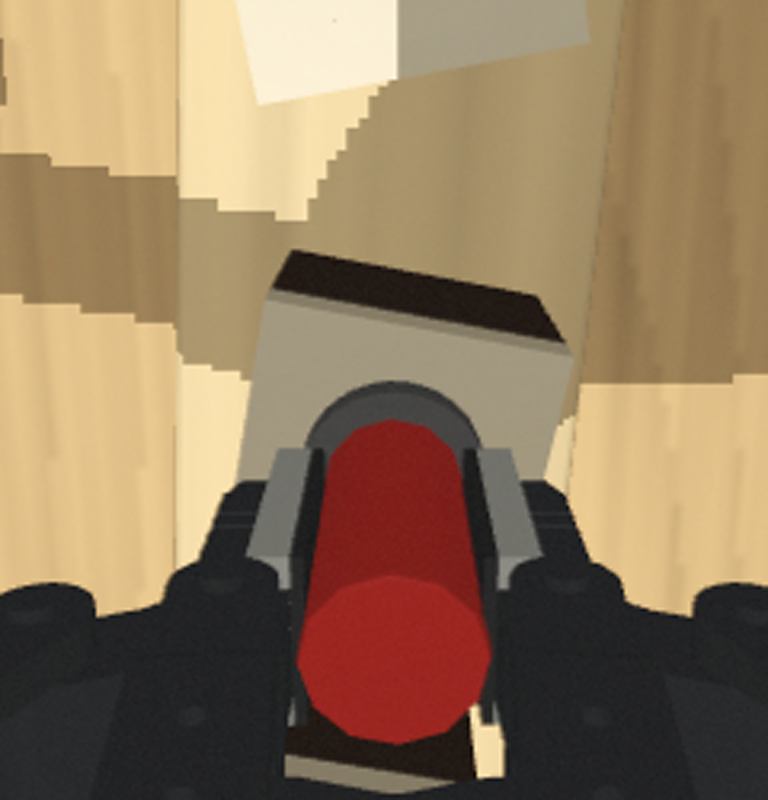

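>>> {"method": "drive_tool", "body": {"offset": [[0,-3,0],[0,-8,0],[0,-15,0],[0,-15,0],[0,-8,0],[6,-1,-1],[22,0,-3],[28,0,-4],[22,0,-3],[8,0,-1],[2,0,0],[0,0,0]], "delta_rot": [[0,0,0],[0,0,0],[0,0,0],[0,0,0],[0,0,0],[0,0,0],[0,0,0],[0,0,0],[0,0,0],[0,0,0],[0,0,0],[0,0,0]]}}

```text
clock: 12.95
tcp_pos: [597.6, -86.5, 120.0]
ee_rot: [-1.208, 1.209, -1.207]
contact_force: [-0.1, 1.5, -1.3]
opening: 20.8
```

```bash
python3 -c "
from h import *
state();plan([598.1,-82.4,122],0,n=1)"
```

```text
t 12.95 tcp [597.6 -86.5 120. ] yaw 0.1 down [-0.     0.002 -1.   ] F [-0.1  1.5 -1.3] open 20.8
n 1 
offset [[-4.1, -2.0, 0.5]] 
rot [[0.0, 0.001, -0.002]] 
end [598.1 -82.4 122. ]
```

>>> {"method": "drive_tool", "body": {"offset": [[-4.1,-2,0.5],[0,0,0],[0,0,0]], "delta_rot": [[0,0.001,-0.002],[0,0,0],[0,0,0]]}}

```text
clock: 13.25
tcp_pos: [598.2, -79.6, 121.8]
ee_rot: [-1.21, 1.209, -1.207]
contact_force: [0.2, -1.2, -1.8]
opening: 20.9
```

```bash
python3 -c "
from h import *
state();s=snap('wrist','w10');crop(s,200,100,440,350,3.2,'pics/w10c.png');plan([598.1,-82.4,122],0,n=1)"
```

```text
t 13.25 tcp [598.2 -79.6 121.8] yaw 0.1 down [-0.001  0.001 -1.   ] F [ 0.2 -1.2 -1.8] open 20.9
n 1 
offset [[2.8, -0.2, -0.1]] 
rot [[0.001, 0.002, -0.001]] 
end [598.1 -82.4 122. ]
```

View pics/w10c.png

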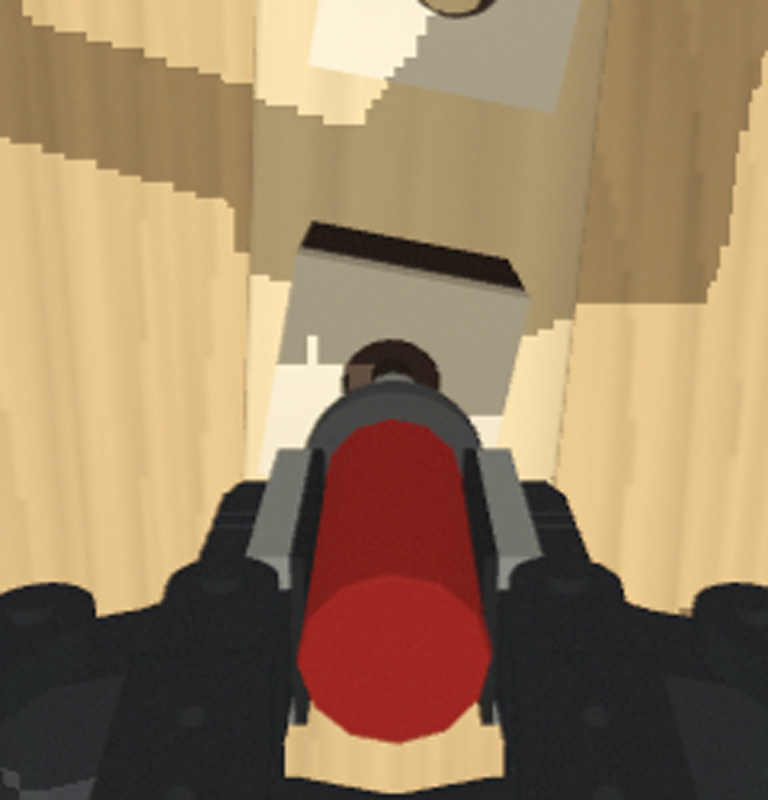

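>>> {"method": "drive_tool", "body": {"offset": [[2.6,0,-0.2],[0,0,0],[0,8,0],[0,8,0],[0,4,0],[0,0,0]], "delta_rot": [[0,0.002,0],[0,0,0],[0,0,0],[0,0,0],[0,0,0],[0,0,0]]}}

```text
clock: 13.9
tcp_pos: [597.9, -81.4, 99.8]
ee_rot: [-1.21, 1.21, -1.207]
contact_force: [-0.9, -0.8, -0.3]
opening: 20.6
```

```bash
python3 -c "
from h import *
state();plan([598,-82.2,96],0,n=1)"
```

```text
t 13.9 tcp [597.9 -81.4  99.8] yaw 0.1 down [-0.001  0.001 -1.   ] F [-0.9 -0.8 -0.3] open 20.6
n 1 
offset [[0.8, 3.8, 0.1]] 
rot [[0.001, 0.001, -0.001]] 
end [598.  -82.2  96. ]
```

>>> {"method": "drive_tool", "body": {"offset": [[0.8,2,0.1],[0,2,0],[0,2,0],[0,2,0]], "delta_rot": [[0,0,0],[0,0,0],[0,0,0],[0,0,0]]}}

```text
clock: 14.3
tcp_pos: [598.2, -82.5, 95.1]
ee_rot: [-1.209, 1.209, -1.208]
contact_force: [-4.3, 0.9, 14.0]
opening: 20.2
```

```bash
python3 -c "
from h import *
state()"
```

```text
t 14.3 tcp [598.2 -82.5  95.1] yaw 0.0 down [-0.     0.001 -1.   ] F [-4.3  0.9 14. ] open 20.2
```

>>> {"method": "drive_tool", "body": {"offset": [[0,-3,0],[0,-8,0],[0,-12,0],[0,-6,0],[-6,-2,-10],[-16,0,-32],[-18,0,-36],[-16,0,-32],[-10,0,-20],[-4,0,-8],[0,0,0],[0,0,0]], "delta_rot": [[0,0,0],[0,0,0],[0,0,0],[0,0,0],[0,0,0],[0,0,0],[0,0,0],[0,0,0],[0,0,0],[0,0,0],[0,0,0],[0,0,0]]}}

```text
clock: 15.5
tcp_pos: [453.5, -9.5, 129.4]
ee_rot: [-1.206, 1.206, -1.211]
contact_force: [0.6, 0.1, -1.1]
opening: 20.5
```

```bash
python3 -c "
from h import *
state();plan([453.8,-9.2,115],0,n=1)"
```

```text
t 15.5 tcp [453.5  -9.5 129.4] yaw 0.0 down [ 0.004  0.    -1.   ] F [ 0.6  0.1 -1.1] open 20.5
n 1 
offset [[-0.3, 14.4, 0.3]] 
rot [[-0.004, 0.0, -0.0]] 
end [453.8  -9.2 115. ]
```

Nicely aligned. Lower to just above the stand and look.

>>> {"method": "drive_tool", "body": {"offset": [[-0.3,7,0.3],[0,11,0],[0,6,0],[0,0,0],[0,0,0]], "delta_rot": [[-0.004,0,0],[0,0,0],[0,0,0],[0,0,0],[0,0,0]]}}

```text
clock: 16.0
tcp_pos: [460.8, -11.4, 103.9]
ee_rot: [-1.205, 1.206, -1.214]
contact_force: [-0.6, 0.1, -0.8]
opening: 20.3
```

```bash
python3 -c "
from h import *
state();s=snap('wrist','w11');crop(s,200,100,440,350,3.2,'pics/w11c.png');plan([453.8,-9.2,90],0,n=1)"
```

```text
t 16.0 tcp [460.8 -11.4 103.9] yaw -0.1 down [ 0.006 -0.001 -1.   ] F [-0.6  0.1 -0.8] open 20.3
n 1 
offset [[-2.2, 13.9, -7.2]] 
rot [[-0.006, -0.002, 0.001]] 
end [453.8  -9.2  90. ]
```

View pics/w11c.png

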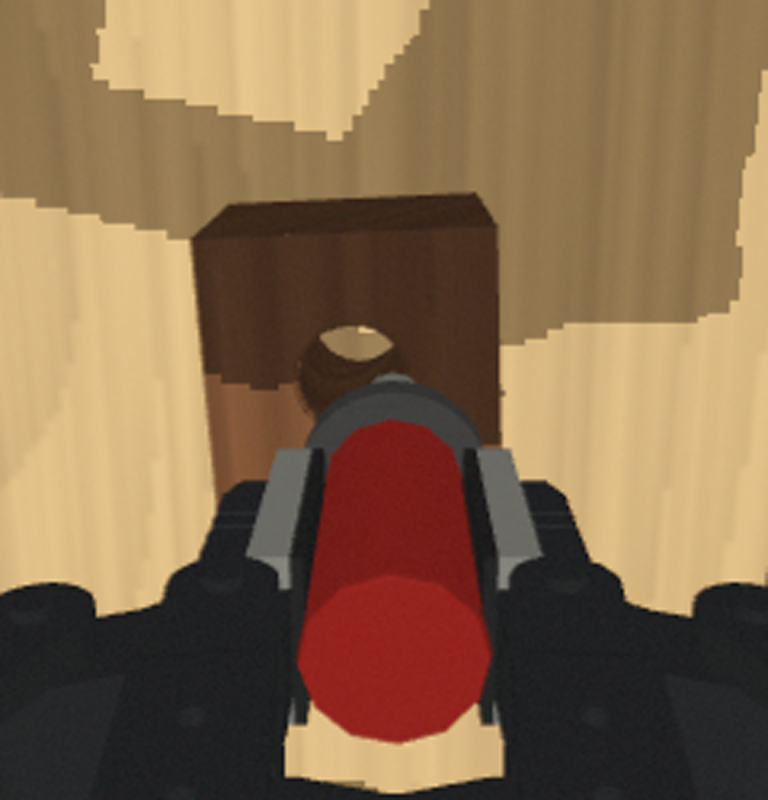

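>>> {"method": "drive_tool", "body": {"offset": [[-2.2,0,-7.2],[0,0,0],[0,0,0],[0,0,0]], "delta_rot": [[-0.006,-0.002,0],[0,0,0],[0,0,0],[0,0,0]]}}

```text
clock: 16.45
tcp_pos: [453.5, -9.1, 104.6]
ee_rot: [-1.21, 1.208, -1.21]
contact_force: [-0.4, 0.3, -1.2]
opening: 20.7
```

```bash
python3 -c "
from h import *
state();s=snap('wrist','w12');crop(s,200,100,440,350,3.2,'pics/w12c.png');plan([453.6,-9.2,90],0,n=1)"
```

```text
t 16.45 tcp [453.5  -9.1 104.6] yaw 0.0 down [ 0.    -0.001 -1.   ] F [-0.4  0.3 -1.2] open 20.7
n 1 
offset [[0.1, 14.6, -0.1]] 
rot [[-0.001, 0.0, 0.001]] 
end [453.6  -9.2  90. ]
```

View pics/w12c.png

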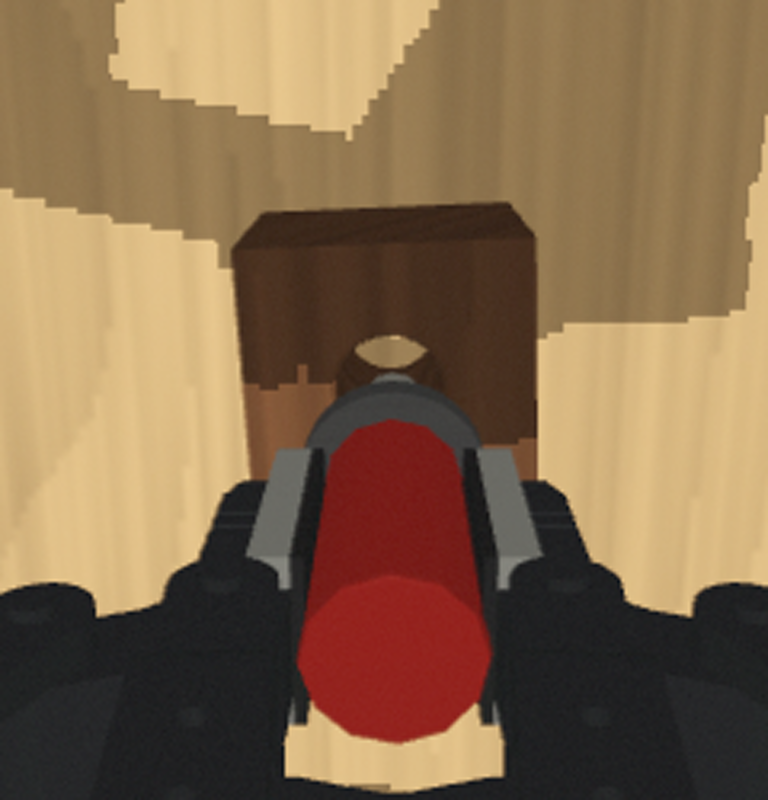

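>>> {"method": "drive_tool", "body": {"offset": [[0,6,-0.2],[0,6,0],[0,5,0],[0,0,0],[0,0,0]], "delta_rot": [[0,0,0],[0,0,0],[0,0,0],[0,0,0],[0,0,0]]}}

```text
clock: 17.0
tcp_pos: [453.4, -9.1, 86.0]
ee_rot: [-1.21, 1.208, -1.21]
contact_force: [0.6, -0.4, 0.4]
opening: 20.8
```

```bash
python3 -c "
from h import *
state();plan([453.3,-9.2,70],0,n=1)"
```

```text
t 17.0 tcp [453.4  -9.1  86. ] yaw 0.0 down [ 0.001 -0.001 -1.   ] F [ 0.6 -0.4  0.4] open 20.8
n 1 
offset [[0.1, 16.0, -0.1]] 
rot [[-0.001, 0.0, 0.001]] 
end [453.3  -9.2  70. ]
```

>>> {"method": "drive_tool", "body": {"offset": [[0,6,0],[0,6,0],[0,4,0],[0,3,0],[0,2,0],[0,2,0]], "delta_rot": [[0,0,0],[0,0,0],[0,0,0],[0,0,0],[0,0,0],[0,0,0]]}}

```text
clock: 17.6
tcp_pos: [453.9, -9.2, 63.1]
ee_rot: [-1.209, 1.207, -1.21]
contact_force: [-9.6, 0.9, 48.3]
opening: 20.7
```

```bash
python3 -c "
from h import *
state();plan([453.3,-9.2,63],0,n=1)"
```

```text
t 17.6 tcp [453.9  -9.2  63.1] yaw 0.0 down [ 0.001 -0.001 -1.   ] F [-9.6  0.9 48.3] open 20.7
n 1 
offset [[-0.0, 0.1, -0.6]] 
rot [[-0.001, 0.0, 0.001]] 
end [453.3  -9.2  63. ]
```

>>> {"method": "drive_tool", "body": {"offset": [[0,-0.3,0],[0,0,0]], "delta_rot": [[0,0,0],[0,0,0]]}}

```text
clock: 17.8
tcp_pos: [454.6, -9.3, 64.6]
ee_rot: [-1.208, 1.206, -1.212]
contact_force: [0.6, 0.1, -0.7]
opening: 20.5
```

>>> {"method": "drive_tool", "body": {"offset": [[0,0,0],[0,0,0],[0,0,0],[0,0,0]], "delta_rot": [[0,0,0],[0,0,0],[0,0,0],[0,0,0]], "grip": 0}}

```text
clock: 18.2
tcp_pos: [454.9, -9.3, 64.3]
ee_rot: [-1.208, 1.205, -1.212]
contact_force: [-0.1, 0.2, -0.3]
opening: 77.6
```

>>> {"method": "drive_tool", "body": {"offset": [[0,-10,0],[0,-25,0],[0,-25,0],[0,-10,0],[0,0,0]], "delta_rot": [[0,0,0],[0,0,0],[0,0,0],[0,0,0],[0,0,0]]}}

```text
clock: 18.7
tcp_pos: [454.0, -9.2, 138.0]
ee_rot: [-1.209, 1.207, -1.211]
contact_force: [-0.1, 0.5, 0.3]
opening: 85.2
```

```bash
python3 -c "
from h import *
state();s=snap('wrist','w13');snap('side','s13')
crop(ld('s13.pkl'),290,150,410,270,6,'pics/s13c.png');plan([597.5,-82.3,130],-11.5)"
```

```text
t 18.7 tcp [454.   -9.2 138. ] yaw 0.0 down [ 0.002 -0.001 -1.   ] F [-0.1  0.5  0.3] open 85.2
n 4 
offset [[18.0, 2.0, 36.0], [17.0, 2.0, 37.0], [15.0, 1.0, 38.0], [12.0, 2.0, 38.0]] 
rot [[0.0, 0.05, 0.0], [0.0, 0.05, 0.0], [0.0, 0.051, 0.001], [0.001, 0.05, 0.0]] 
end [597.3 -82.2 129.5]
```

View pics/w13.png

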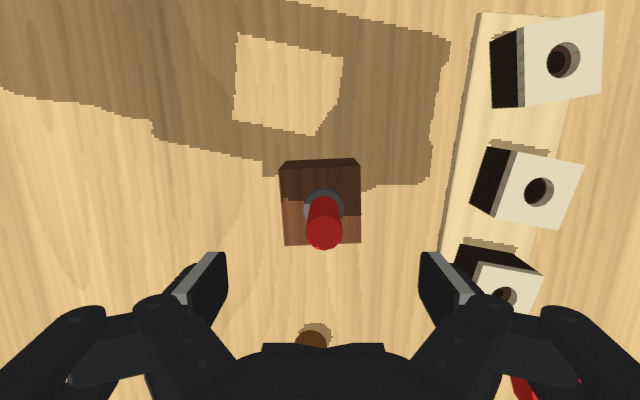

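View pics/s13c.png

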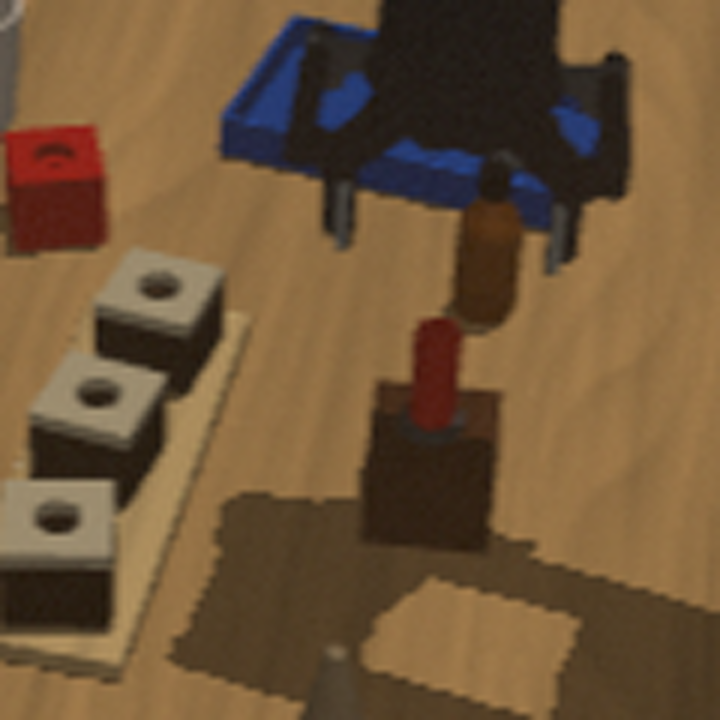

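```bash
python3 -c "
from h import *
plan([610.8,4.7,125],-11,n=5)"
```

```text
n 5 
offset [[-3.0, 2.0, 32.0], [-4.0, 2.0, 31.0], [-5.0, 2.0, 31.0], [-6.0, 3.0, 31.0], [-8.0, 2.0, 31.0]] 
rot [[0.0, 0.038, 0.0], [0.0, 0.039, 0.0], [0.0, 0.038, 0.0], [0.0, 0.039, 0.001], [0.001, 0.038, 0.0]] 
end [610.9   4.9 125.5]
```

>>> {"method": "drive_tool", "body": {"offset": [[-2,0,20],[-4,2,36],[-6,2,40],[-6,4,36],[-6,4,20],[0,2,4],[0,0,0],[0,0,0]], "delta_rot": [[0,0.038,0],[0,0.038,0],[0,0.038,0],[0,0.038,0],[0,0.038,0],[0,0,0],[0,0,0],[0,0,0]]}}

```text
clock: 19.6
tcp_pos: [606.3, 2.9, 112.3]
ee_rot: [-1.126, 1.366, -1.344]
contact_force: [0.4, 0.5, 0.2]
opening: 85.3
```

```bash
python3 -c "
from h import *
state();plan([610.8,4.7,100],-11,n=1)"
```

```text
t 19.6 tcp [606.3   2.9 112.3] yaw -11.2 down [-0.02  0.   -1.  ] F [0.4 0.5 0.2] open 85.3
n 1 
offset [[-2.6, 12.2, 4.3]] 
rot [[0.02, -0.004, 0.004]] 
end [610.8   4.7 100. ]
```

>>> {"method": "drive_tool", "body": {"offset": [[-2.6,12,4.3],[0,0,0],[0,0,0]], "delta_rot": [[0.02,-0.004,0.004],[0,0,0],[0,0,0]]}}

```text
clock: 19.9
tcp_pos: [605.9, 4.3, 100.3]
ee_rot: [-1.116, 1.351, -1.347]
contact_force: [-0.7, -1.5, 0.1]
opening: 85.5
```

```bash
python3 -c "
from h import *
state();s=snap('wrist','w14');crop(s,160,120,480,360,2.5,'pics/w14c.png');plan([610.8,4.7,60],-11,n=1)"
```

```text
t 19.9 tcp [605.9   4.3 100.3] yaw -10.9 down [-0.004  0.    -1.   ] F [-0.7 -1.5  0.1] open 85.5
n 1 
offset [[-1.0, 40.0, 5.0]] 
rot [[0.004, 0.001, 0.001]] 
end [610.6   4.4  60.2]
```

View pics/w14c.png

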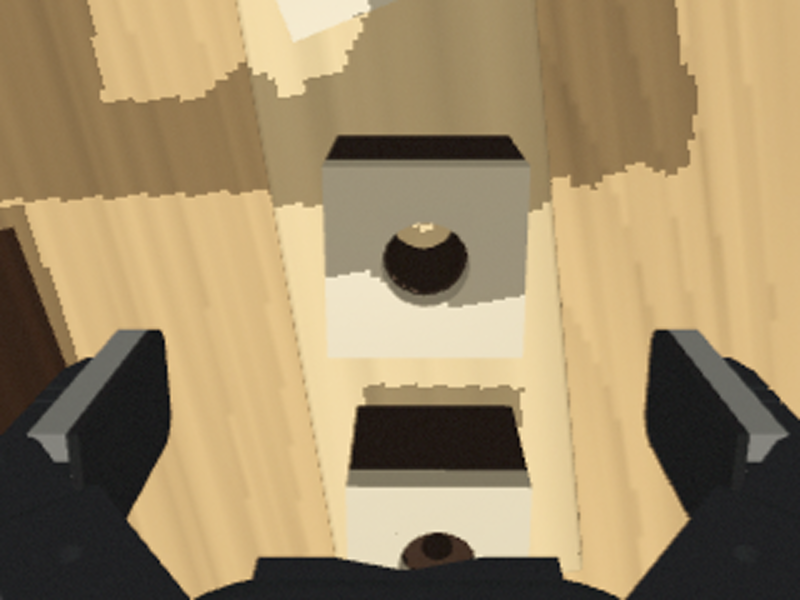

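>>> {"method": "drive_tool", "body": {"offset": [[-0.6,4,5],[0,12,0],[0,14,0],[0,10,0],[0,2,0],[0,0,0],[0,0,0]], "delta_rot": [[0.004,0,0],[0,0,0],[0,0,0],[0,0,0],[0,0,0],[0,0,0],[0,0,0]]}}

```text
clock: 20.65
tcp_pos: [611.3, 3.5, 56.6]
ee_rot: [-1.112, 1.347, -1.35]
contact_force: [0.3, 0.9, 0.2]
opening: 85.4
```

```bash
python3 -c "
from h import *
state();plan([610.8,4.7,26],-11,n=1)"
```

```text
t 20.65 tcp [611.3   3.5  56.6] yaw -10.9 down [ 0.002 -0.001 -1.   ] F [0.3 0.9 0.2] open 85.4
n 1 
offset [[-1.1, 30.6, -0.8]] 
rot [[-0.002, 0.001, 0.001]] 
end [610.8   4.7  26. ]
```

>>> {"method": "drive_tool", "body": {"offset": [[-1.1,6,-0.8],[0,12,0],[0,8,0],[0,3,0],[0,0,0],[0,0,0]], "delta_rot": [[-0.002,0,0],[0,0,0],[0,0,0],[0,0,0],[0,0,0],[0,0,0]]}}

```text
clock: 21.25
tcp_pos: [611.3, 4.9, 25.6]
ee_rot: [-1.113, 1.348, -1.349]
contact_force: [-0.4, -0.1, -0.4]
opening: 85.3
```

```bash
python3 -c "
from h import *
state();plan([610.8,4.7,26],-11,n=1)"
```

```text
t 21.25 tcp [611.3   4.9  25.6] yaw -10.9 down [ 0.001 -0.001 -1.   ] F [-0.4 -0.1 -0.4] open 85.3
n 1 
offset [[0.3, -0.4, -0.4]] 
rot [[-0.001, 0.001, 0.0]] 
end [610.8   4.7  26. ]
```

>>> {"method": "drive_tool", "body": {"offset": [[0,0,0],[0,0,0],[0,0,0],[0,0,0],[0,0,0]], "delta_rot": [[0,0,0],[0,0,0],[0,0,0],[0,0,0],[0,0,0]], "grip": 1, "newtons": 50}}

```text
clock: 21.75
tcp_pos: [611.7, 4.8, 26.6]
ee_rot: [-1.112, 1.347, -1.35]
contact_force: [-0.5, -1.0, -2.9]
opening: 49.3
```

>>> {"method": "drive_tool", "body": {"offset": [[0,-8,0],[0,-20,0],[0,-25,0],[0,-20,0],[0,-6,0],[0,0,0]], "delta_rot": [[0,0,0],[0,0,0],[0,0,0],[0,0,0],[0,0,0],[0,0,0]]}}

```text
clock: 22.35
tcp_pos: [609.8, 5.0, 108.1]
ee_rot: [-1.115, 1.35, -1.348]
contact_force: [0.5, 0.3, -1.9]
opening: 49.3
```

```bash
python3 -c "
from h import *
state();s=snap('wrist','w15');
t=ld('top0.pkl')
c=[at_z(t,370+(u+.5)/6-.5,195+(v+.5)/6-.5,25) for u,v in [(307,90),(570,147),(490,581),(214,520)]]
print(np.mean(c,0))
plan([525,-322,110],-11)"
```

```text
t 22.35 tcp [609.8   5.  108.1] yaw -10.9 down [-0.002 -0.    -1.   ] F [ 0.5  0.3 -1.9] open 49.3
[ 490.26953635 -319.86731965   25.        ]
n 8 
offset [[42.0, -0.0, -3.0], [42.0, -0.0, -3.0], [42.0, -0.0, -3.0], [42.0, -0.0, -2.0], [42.0, -0.0, -3.0], [42.0, -1.0, -2.0], [43.0, -0.0, -3.0], [42.0, -1.0, -2.0]] 
rot [[0.0, 0.0, 0.0], [0.0, 0.0, 0.0], [0.0, 0.0, 0.0], [0.001, 0.0, 0.0], [0.0, 0.0, 0.0], [0.001, 0.0, 0.0], [0.0, 0.0, 0.0], [0.001, 0.001, 0.001]] 
end [ 525.  -321.9  110. ]
```

View pics/w15.png

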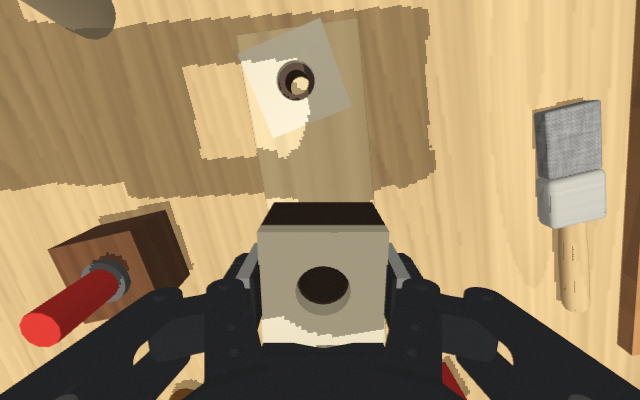

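>>> {"method": "drive_tool", "body": {"offset": [[20,0,-1],[40,0,-3],[44,0,-3],[44,0,-3],[44,0,-3],[44,0,-3],[40,0,-2],[30,0,-2],[16,0,-1],[6,0,0],[0,0,0],[0,0,0]], "delta_rot": [[0,0,0],[0,0,0],[0,0,0],[0,0,0],[0,0,0],[0,0,0],[0,0,0],[0,0,0],[0,0,0],[0,0,0],[0,0,0],[0,0,0]]}}

```text
clock: 23.6
tcp_pos: [518.6, -318.2, 93.2]
ee_rot: [-1.124, 1.366, -1.328]
contact_force: [-0.6, -0.6, -2.0]
opening: 48.8
```

```bash
python3 -c "
from h import *
state();plan([526,-324.5,70],-11,n=1)"
```

```text
t 23.6 tcp [ 518.6 -318.2   93.2] yaw -10.7 down [-0.02   0.011 -1.   ] F [-0.6 -0.6 -2. ] open 48.8
n 1 
offset [[5.0, 23.0, 8.9]] 
rot [[0.022, 0.005, -0.007]] 
end [ 526.  -324.5   70. ]
```

>>> {"method": "drive_tool", "body": {"offset": [[5,0,9],[0,0,0],[0,0,0],[0,0,0]], "delta_rot": [[0.022,0.005,-0.007],[0,0,0],[0,0,0],[0,0,0]]}}

```text
clock: 24.0
tcp_pos: [528.8, -320.6, 93.1]
ee_rot: [-1.113, 1.345, -1.345]
contact_force: [-0.6, -0.7, -2.2]
opening: 49.4
```

```bash
python3 -c "
from h import *
state();s=snap('wrist','w16');snap('top','t16');crop(ld('t16.pkl'),370,195,470,295,6,'pics/t16c.png');plan([526,-324.5,40],-11,n=1)"
```

```text
t 24.0 tcp [ 528.8 -320.6   93.1] yaw -10.7 down [ 0.002  0.001 -1.   ] F [-0.6 -0.7 -2.2] open 49.4
n 1 
offset [[4.0, 53.0, -2.0]] 
rot [[-0.001, 0.005, -0.001]] 
end [ 525.9 -324.2   40. ]
```

View pics/w16.png

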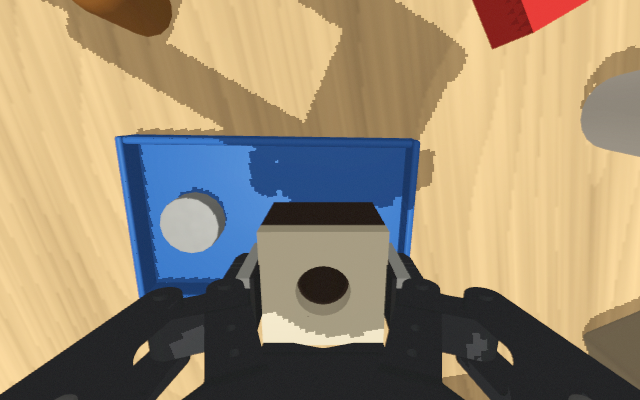

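>>> {"method": "drive_tool", "body": {"offset": [[3,10,-2],[0,18,0],[0,18,0],[0,8,0],[0,0,0],[0,0,0]], "delta_rot": [[0,0.004,0],[0,0,0],[0,0,0],[0,0,0],[0,0,0],[0,0,0]]}}

```text
clock: 24.7
tcp_pos: [525.4, -324.2, 36.1]
ee_rot: [-1.111, 1.348, -1.35]
contact_force: [-0.6, -0.3, -0.7]
opening: 49.4
```

```bash
python3 -c "
from h import *
state();plan([526,-324.5,20],-11,n=1)"
```

```text
t 24.7 tcp [ 525.4 -324.2   36.1] yaw -11.0 down [ 0.002  0.    -1.   ] F [-0.6 -0.3 -0.7] open 49.4
n 1 
offset [[0.2, 16.1, 0.6]] 
rot [[-0.002, 0.0, -0.001]] 
end [ 526.  -324.5   20. ]
```

>>> {"method": "drive_tool", "body": {"offset": [[0,5,0],[0,4,0],[0,3,0],[0,2,0],[0,1,0]], "delta_rot": [[-0.002,0,0],[0,0,0],[0,0,0],[0,0,0],[0,0,0]]}}

```text
clock: 25.2
tcp_pos: [526.9, -325.4, 22.1]
ee_rot: [-1.111, 1.346, -1.352]
contact_force: [0.8, -0.4, -2.4]
opening: 49.3
```

```bash
python3 -c "
from h import *
state()"
```

```text
t 25.2 tcp [ 526.9 -325.4   22.1] yaw -11.0 down [ 0.003 -0.002 -1.   ] F [ 0.8 -0.4 -2.4] open 49.3
```

>>> {"method": "drive_tool", "body": {"offset": [[0,1,0],[0,1,0],[0,1,0]], "delta_rot": [[-0.003,0,0.002],[0,0,0],[0,0,0]]}}

```text
clock: 25.5
tcp_pos: [527.2, -325.5, 19.2]
ee_rot: [-1.111, 1.349, -1.349]
contact_force: [0.2, 2.1, 6.2]
opening: 49.3
```

>>> {"method": "drive_tool", "body": {"offset": [[0,0,0],[0,0,0],[0,0,0],[0,0,0]], "delta_rot": [[0,0,0],[0,0,0],[0,0,0],[0,0,0]], "grip": 0.27}}

```text
clock: 25.9
tcp_pos: [528.2, -326.2, 20.3]
ee_rot: [-1.11, 1.347, -1.351]
contact_force: [0.4, -0.1, 0.1]
opening: 62.4
```

>>> {"method": "drive_tool", "body": {"offset": [[0,-6,0],[0,-20,0],[0,-30,0],[0,-30,0],[0,-10,0],[0,0,0]], "delta_rot": [[0,0,0],[0,0,0],[0,0,0],[0,0,0],[0,0,0],[0,0,0]]}}

```text
clock: 26.5
tcp_pos: [527.5, -325.8, 120.4]
ee_rot: [-1.111, 1.348, -1.35]
contact_force: [-0.3, -0.2, 0.6]
opening: 62.4
```

```bash
python3 -c "
from h import *
state();s=snap('wrist','w17');plan([598.1,-82.3,110],-11)"
```

```text
t 26.5 tcp [ 527.5 -325.8  120.4] yaw -11.0 down [ 0.002 -0.    -1.   ] F [-0.3 -0.2  0.6] open 62.4
n 6 
offset [[-42.0, 2.0, 4.0], [-42.0, 2.0, 4.0], [-42.0, 1.0, 4.0], [-42.0, 2.0, 4.0], [-42.0, 1.0, 4.0], [-42.0, 2.0, 3.0]] 
rot [[-0.0, -0.0, -0.0], [-0.0, -0.0, -0.0], [-0.0, -0.0, -0.0], [-0.0, -0.0, -0.0], [-0.001, -0.0, -0.0], [-0.0, -0.0, -0.0]] 
end [598.  -82.7 109.8]
```

View pics/w17.png

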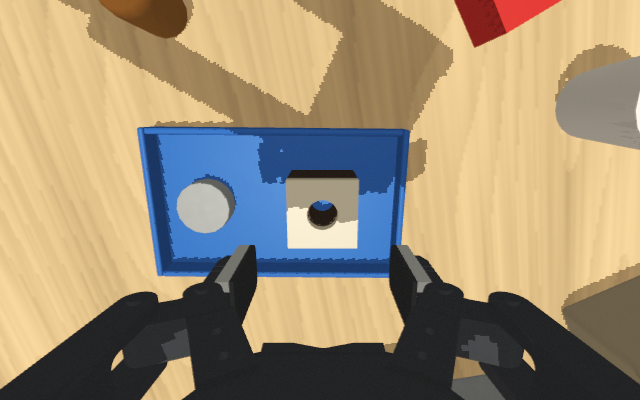

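>>> {"method": "drive_tool", "body": {"offset": [[-20,0,2],[-40,2,4],[-44,2,4],[-44,2,4],[-42,2,4],[-32,1,3],[-18,0,2],[-6,0,1],[0,0,0],[0,0,0],[0,0,0]], "delta_rot": [[0,0,0],[0,0,0],[0,0,0],[0,0,0],[0,0,0],[0,0,0],[0,0,0],[0,0,0],[0,0,0],[0,0,0],[0,0,0]], "grip": 0}}

```text
clock: 27.65
tcp_pos: [591.3, -81.5, 93.9]
ee_rot: [-1.124, 1.371, -1.34]
contact_force: [0.8, 0.5, -0.0]
opening: 85.3
```

```bash
python3 -c "
from h import *
state();plan([598.1,-82.3,100],-11.5,n=1)"
```

```text
t 27.65 tcp [591.3 -81.5  93.9] yaw -11.3 down [-0.022  0.005 -1.   ] F [ 0.8  0.5 -0. ] open 85.3
n 1 
offset [[-0.5, -6.3, 6.7]] 
rot [[0.022, 0.004, -0.001]] 
end [598.1 -82.3 100. ]
```

>>> {"method": "drive_tool", "body": {"offset": [[-0.5,0,6.7],[0,0,0],[0,0,0]], "delta_rot": [[0.022,0.004,-0.001],[0,0,0],[0,0,0]]}}

```text
clock: 27.95
tcp_pos: [598.0, -85.4, 93.7]
ee_rot: [-1.105, 1.357, -1.36]
contact_force: [-1.1, -0.1, 0.4]
opening: 85.7
```

```bash
python3 -c "
from h import *
state();s=snap('wrist','w18');crop(s,160,120,480,360,2.5,'pics/w18c.png');plan([598.1,-82.3,26],-11.5,n=1)"
```

```text
t 27.95 tcp [598.  -85.4  93.7] yaw -11.7 down [ 0.001 -0.001 -1.   ] F [-1.1 -0.1  0.4] open 85.7
n 1 
offset [[-3.0, 68.0, -1.0]] 
rot [[-0.002, -0.004, 0.001]] 
end [597.8 -82.4  25.8]
```

View pics/w18c.png

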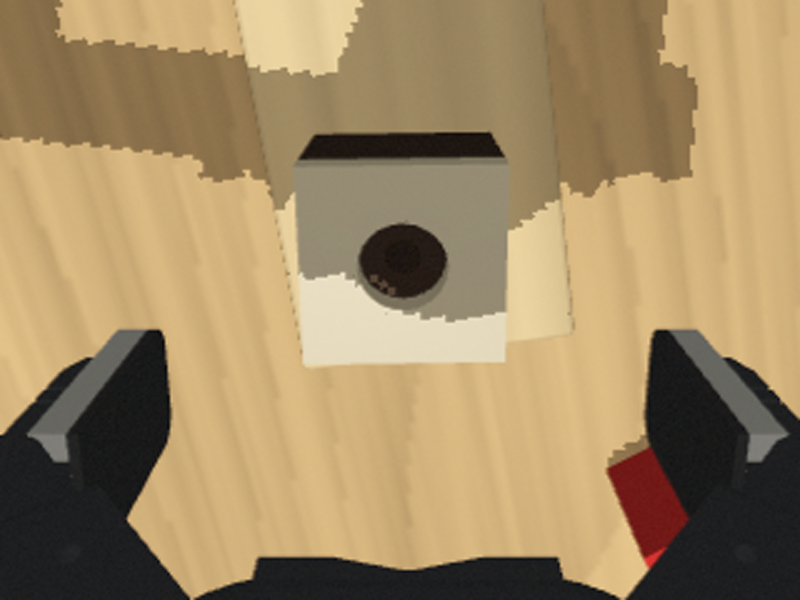

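>>> {"method": "drive_tool", "body": {"offset": [[-2.6,6,-0.5],[0,14,0],[0,16,0],[0,12,0],[0,2,0],[0,0,0],[0,0,0]], "delta_rot": [[-0.002,-0.004,0],[0,0,0],[0,0,0],[0,0,0],[0,0,0],[0,0,0],[0,0,0]]}}

```text
clock: 28.7
tcp_pos: [599.0, -82.8, 42.1]
ee_rot: [-1.107, 1.354, -1.357]
contact_force: [-0.0, -0.2, 0.1]
opening: 85.2
```

```bash
python3 -c "
from h import *
state();plan([598.1,-82.3,26],-11.5,n=1)"
```

```text
t 28.7 tcp [599.  -82.8  42.1] yaw -11.5 down [ 0.001 -0.001 -1.   ] F [-0.  -0.2  0.1] open 85.2
n 1 
offset [[-0.3, 16.1, -1.0]] 
rot [[-0.002, -0.0, 0.001]] 
end [598.1 -82.3  26. ]
```

>>> {"method": "drive_tool", "body": {"offset": [[-0.3,6,-1],[0,6,0],[0,3,0],[0,0,0],[0,0,0]], "delta_rot": [[-0.002,0,0],[0,0,0],[0,0,0],[0,0,0],[0,0,0]]}}

```text
clock: 29.2
tcp_pos: [599.2, -82.4, 27.3]
ee_rot: [-1.107, 1.353, -1.357]
contact_force: [-0.4, 0.2, 1.3]
opening: 85.5
```

>>> {"method": "drive_tool", "body": {"offset": [[0,0,0],[0,0,0],[0,0,0],[0,0,0],[0,0,0]], "delta_rot": [[0,0,0],[0,0,0],[0,0,0],[0,0,0],[0,0,0]], "grip": 1, "newtons": 50}}

```text
clock: 29.7
tcp_pos: [598.9, -82.4, 27.8]
ee_rot: [-1.107, 1.353, -1.357]
contact_force: [0.3, 0.2, -1.0]
opening: 49.4
```

>>> {"method": "drive_tool", "body": {"offset": [[0,-8,0],[0,-20,0],[0,-30,0],[0,-25,0],[0,-6,0],[0,0,0]], "delta_rot": [[0,0,0],[0,0,0],[0,0,0],[0,0,0],[0,0,0],[0,0,0]]}}

```text
clock: 30.3
tcp_pos: [596.7, -81.9, 118.8]
ee_rot: [-1.111, 1.358, -1.354]
contact_force: [0.2, -0.6, -2.5]
opening: 49.4
```

```bash
python3 -c "
from h import *
state()
c=np.mean([[597,364.7],[592.5,243.1],[397.1,247.3],[400,369.2]],0)+[1.2,1.9];print(c)
plan([552,308,118],88,vmax=36)"
```

```text
t 30.3 tcp [596.7 -81.9 118.8] yaw -11.5 down [-0.004 -0.    -1.   ] F [ 0.2 -0.6 -2.5] open 49.4
[497.85  307.975]
n 13 
offset [[-29.0, 0.0, -9.0], [-30.0, 0.0, -5.0], [-30.0, 0.0, -1.0], [-30.0, 0.0, 3.0], [-29.0, 0.0, 6.0], [-28.0, 0.0, 10.0], [-27.0, 0.0, 14.0], [-25.0, 0.0, 18.0], [-22.0, 0.0, 21.0], [-19.0, 0.0, 23.0], [-16.0, 0.0, 26.0], [-12.0, 0.0, 27.0], [-9.0, 1.0, 29.0]] 
rot [[0.0, -0.134, -0.0], [0.0, -0.134, -0.0], [0.0, -0.134, -0.0], [0.0, -0.133, -0.0], [0.0, -0.134, -0.0], [0.0, -0.133, -0.0], [0.0, -0.134, -0.0], [0.0, -0.133, -0.001], [0.0, -0.134, -0.0], [0.0, -0.133, -0.001], [0.001, -0.134, -0.001], [0.0, -0.133, -0.0], [0.001, -0.134, -0.001]] 
end [552.  307.8 117.8]
```

>>> {"method": "drive_tool", "body": {"offset": [[-16,0,-4],[-29,0,-7],[-30,0,-3],[-30,0,1],[-29,0,5],[-28,0,9],[-27,0,13],[-25,0,17],[-22,0,20],[-19,0,23],[-16,0,26],[-12,0,26],[-9,0,24],[-2,0,14],[0,0,6],[0,0,0],[0,0,0]], "delta_rot": [[0,-0.12,0],[0,-0.13,0],[0,-0.13,0],[0,-0.13,0],[0,-0.13,0],[0,-0.13,0],[0,-0.13,0],[0,-0.13,0],[0,-0.13,0],[0,-0.13,0],[0,-0.13,0],[0,-0.13,0],[0,-0.1,0],[0,-0.06,0],[0,0,0],[0,0,0],[0,0,0]]}}

```text
clock: 32.0
tcp_pos: [527.0, 314.1, 93.4]
ee_rot: [-1.581, 0.027, 0.035]
contact_force: [-0.7, -0.7, -2.7]
opening: 49.0
```

```bash
python3 -c "
from h import *
state();plan([551,308,100],88.5)"
```

```text
t 32.0 tcp [527.  314.1  93.4] yaw 90.3 down [-0.039 -0.011 -0.999] F [-0.7 -0.7 -2.7] open 49.0
n 1 
offset [[23.7, -7.5, -6.3]] 
rot [[0.011, 0.031, -0.039]] 
end [551. 308. 100.]
```

>>> {"method": "drive_tool", "body": {"offset": [[12,-1,-3],[10,-1,-2],[0,0,0],[0,0,0]], "delta_rot": [[0.011,0.031,-0.039],[0,0,0],[0,0,0],[0,0,0]]}}

```text
clock: 32.4
tcp_pos: [549.6, 304.7, 93.9]
ee_rot: [-1.573, 0.027, -0.023]
contact_force: [0.2, 0.4, -2.5]
opening: 49.5
```

```bash
python3 -c "
from h import *
state();plan([551,308,92],88.5,n=1)"
```

```text
t 32.4 tcp [549.6 304.7  93.9] yaw 88.2 down [-0.003 -0.002 -1.   ] F [ 0.2  0.4 -2.5] open 49.5
n 1 
offset [[1.3, 1.9, 3.4]] 
rot [[0.002, -0.006, -0.003]] 
end [551. 308.  92.]
```

>>> {"method": "drive_tool", "body": {"offset": [[1.3,2,3.4],[0,0,0],[0,0,0]], "delta_rot": [[0.002,-0.006,-0.003],[0,0,0],[0,0,0]]}}

```text
clock: 32.7
tcp_pos: [551.2, 307.6, 91.7]
ee_rot: [-1.571, 0.021, -0.02]
contact_force: [-0.4, 0.7, -2.4]
opening: 49.2
```

```bash
python3 -c "
from h import *
state();s=snap('wrist','w20');plan([551,308,40],88.5,n=1);snap('top','t20');crop(ld('t20.pkl'),160,190,260,290,6,'pics/t20c.png')"
```

```text
t 32.7 tcp [551.2 307.6  91.7] yaw 88.5 down [-0.001 -0.    -1.   ] F [-0.4  0.7 -2.4] open 49.2
n 1 
offset [[-0.0, 52.0, 0.0]] 
rot [[0.0, -0.0, -0.001]] 
end [551.1 307.7  39.7]
```

View pics/w20.png

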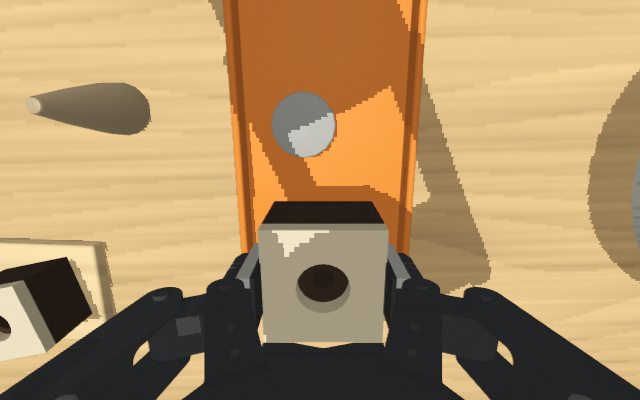

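>>> {"method": "drive_tool", "body": {"offset": [[0,10,0],[0,18,0],[0,16,0],[0,4,0],[0,0,0],[0,0,0]], "delta_rot": [[0,0,0],[0,0,0],[0,0,0],[0,0,0],[0,0,0],[0,0,0]]}}

```text
clock: 33.4
tcp_pos: [550.7, 308.5, 41.0]
ee_rot: [-1.571, 0.02, -0.02]
contact_force: [-0.7, -0.4, -2.9]
opening: 49.1
```

```bash
python3 -c "
from h import *
state();s=snap('wrist','w21');plan([551,308,22],88.5,n=1)"
```

```text
t 33.4 tcp [550.7 308.5  41. ] yaw 88.6 down [-0. -0. -1.] F [-0.7 -0.4 -2.9] open 49.1
n 1 
offset [[0.3, 19.1, -0.5]] 
rot [[-0.0, 0.001, -0.0]] 
end [551. 308.  22.]
```

View pics/w21.png

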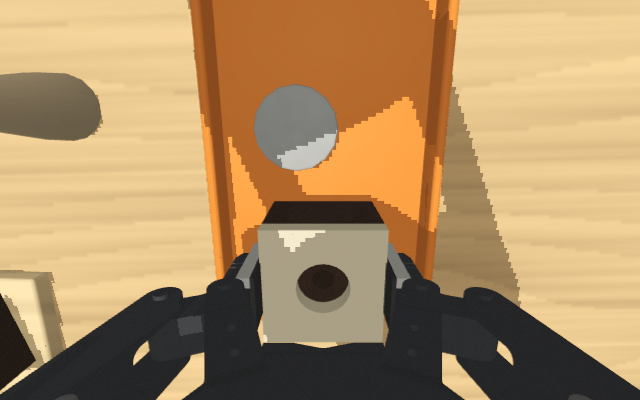

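>>> {"method": "drive_tool", "body": {"offset": [[0.3,5,-0.5],[0,5,0],[0,3,0],[0,2,0],[0,1,0],[0,1,0]], "delta_rot": [[0,0,0],[0,0,0],[0,0,0],[0,0,0],[0,0,0],[0,0,0]]}}

```text
clock: 34.05
tcp_pos: [552.7, 308.7, 24.9]
ee_rot: [-1.569, 0.017, -0.023]
contact_force: [-0.6, -0.9, -2.1]
opening: 48.9
```

>>> {"method": "drive_tool", "body": {"offset": [[-0.5,1,-0.3],[0,1,0],[0,1,0],[0,1,0]], "delta_rot": [[0,0,0.003],[0,0,0],[0,0,0],[0,0,0]]}}

```text
clock: 34.45
tcp_pos: [552.4, 308.5, 20.8]
ee_rot: [-1.568, 0.019, -0.021]
contact_force: [-0.0, -0.2, 3.1]
opening: 49.2
```

```bash
python3 -c "
from h import *
state()"
```

```text
t 34.45 tcp [552.4 308.5  20.8] yaw 88.5 down [ 0.001  0.002 -1.   ] F [-0.  -0.2  3.1] open 49.2
```

Contact. Release with limited opening, then rise.

>>> {"method": "drive_tool", "body": {"offset": [[0,0,0],[0,0,0],[0,0,0],[0,0,0]], "delta_rot": [[0,0,0],[0,0,0],[0,0,0],[0,0,0]], "grip": 0.27}}

```text
clock: 34.85
tcp_pos: [553.6, 309.1, 22.1]
ee_rot: [-1.567, 0.017, -0.023]
contact_force: [0.4, -0.5, -0.6]
opening: 62.6
```

>>> {"method": "drive_tool", "body": {"offset": [[0,-6,0],[0,-20,0],[0,-30,0],[0,-40,0],[0,-40,0],[-30,-30,0],[-40,-10,0],[-40,0,0],[-30,0,0],[-10,0,0],[0,0,0],[0,0,0]], "delta_rot": [[0,0,0],[0,0,0],[0,0,0],[0,0,0],[0,0,0],[0,0,0],[0,0,0],[0,0,0],[0,0,0],[0,0,0],[0,0,0],[0,0,0]]}}

```text
clock: 36.05
tcp_pos: [401.9, 313.2, 211.1]
ee_rot: [-1.561, 0.01, -0.031]
contact_force: [0.5, 0.6, -0.6]
opening: 62.2
```

```bash
python3 -c "
from h import *
state();snap('wrist','w22');snap('side','s22');s=snap('top','t22');crop(s,160,160,470,300,2.5,'pics/t22c.png');
crop(ld('s22.pkl'),250,140,410,360,2.7,'pics/s22c.png')"
```

```text
t 36.05 tcp [401.9 313.2 211.1] yaw 88.5 down [ 0.014  0.01  -1.   ] F [ 0.5  0.6 -0.6] open 62.2
```

View pics/t22c.png

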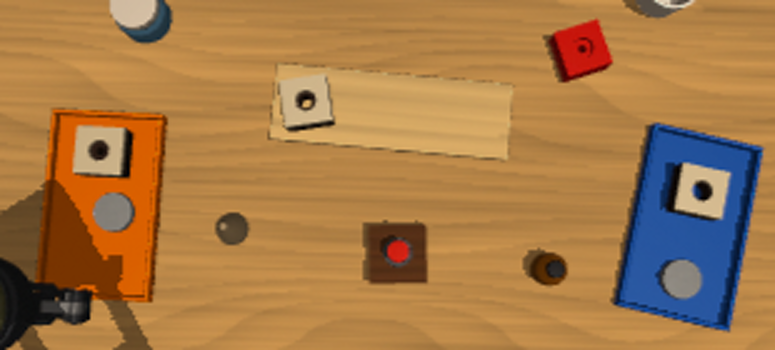

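View pics/s22c.png

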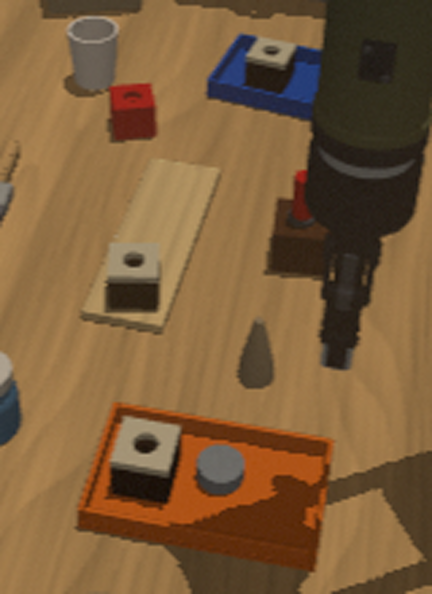

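```bash
python3 - <<'E'
from h import *
a,b=ld("top0.pkl"),ld("t22.pkl")
for nm,(u0,v0,u1,v1) in dict(odisc=(195,235,215,255),bdisc=(423,263,443,281),A=(268,186,298,214),gauge=(304,246,334,276),spike=(244,242,262,260),bottle=(368,256,390,278),red=(378,166,408,194)).items():
    t=a["img"][v0:v1,u0:u1];w=b["img"][v0-6:v1+6,u0-6:u1+6]
    r=cv2.matchTemplate(w,t,cv2.TM_CCOEFF_NORMED);_,m,_,l=cv2.minMaxLoc(r);print(nm,(l[0]-6,l[1]-6),round(m,3))
crop(b,295,235,345,285,10,"pics/t22g.png")
c=cloud(b)
for n,(u,v) in dict(C=(193,213),Cb=(206,226),B=(645-200,232),top=(319,261)).items(): print(n,c[v,u].round(1))
E
```

```text
odisc (0, 0) 0.993
bdisc (0, 0) 1.0
A (0, 0) 1.0
gauge (0, 0) 0.98
spike (0, 0) 1.0
bottle (0, 0) 1.0
red (0, 0) 1.0
C [569.5 324.1  47.4]
Cb [535.8 287.   50.7]
B [ 536.6 -339.    49.5]
top [451.9 -10.5 105.4]
```

View pics/t22g.png

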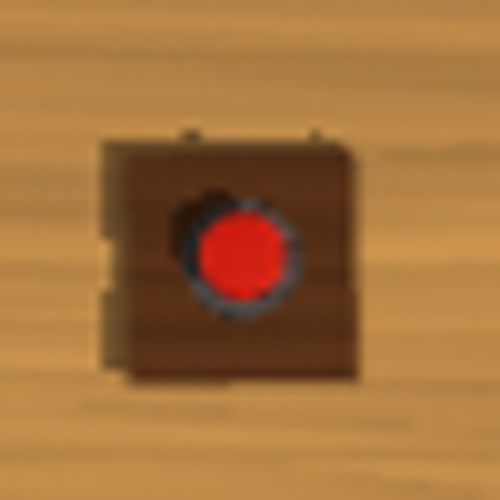

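View pics/w22.png

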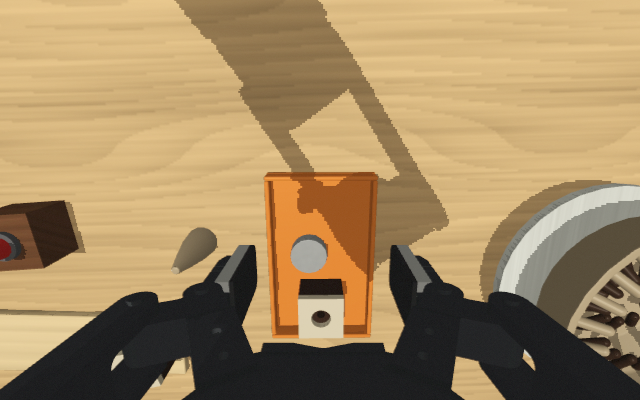

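```bash
python3 -c "
from plant import arm
print(arm.finish_job())"
```

```text
the job is handed in; nothing more can be done
None
```

I tried the gauge in all three blocks from left to right, put it back in its stand, and moved two blocks to the trays. I handed the job in at about 36 s.

| Block | Gauge result | Verdict | Where it is now |
|---|---|---|---|
| Left | Thick step stopped about 22 mm below the top, at 19 N | Good | Left where it stood |
| Middle | Went in about 34 mm, collar on the block, at 11 N | Too loose | Blue tray |
| Right | Tip stopped about 8 mm below the top, at 14 N | Too tight | Orange tray |

- **Judging the stops:** I did not move the gauge sideways to rule out a misaligned stop on the left or right block. For those two I relied on how wide the bores looked in the pictures, about 15 mm and 9 mm, which agree with the gauge.
- **Gauge:** it is upright with its collar on the stand, and its top reads 105.4 mm against 106 mm expected. Seating it reached 48 N at the wrist, more than I intended but under the 120 N limit.
- **Moved blocks:** both touched down at 3 to 6 N and stand beside the discs without touching them. The middle block's top reads 49.5 mm, against 49 mm expected. The right block's two readings were 47.4 and 50.7 mm. I put that spread down to depth noise and did not check its tilt further.
- **Everything else:** compared with the first picture, the left block, both discs, the spike, the bottle and the red look-alike had not moved in the top view. I did not compare the jar, cup and brush, but nothing went near them.

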